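# Load a brass blank under a ratchet hold-down

### The arm

A 7-joint arm with a two-finger parallel gripper is mounted at the origin on a cart in front of the work surface, level with it; the furniture and walls round the work are solid. World frame = base frame: x ahead of the robot, y to its left, z up, the work surface at z = 0. Lengths are in m, angles in rad, forces in N, time in s.
With the tool pointing down it reaches from about 0.425 to 0.825 m from the base axis. Payload 3.6 kg.
Tool frame: the origin (TCP) lies between the finger pads; the fingertips stand 11 mm ahead of it and the grasp point (between the pads) lies 8 mm behind it; y points along the fingers, x is the direction in which the jaws open and shut, and the axes are right-handed (so a half turn about y gives the same grasp; the last joint's range is limited). The gripper opens to 93 mm and grips with 3 to 60 N. Pads are 15 mm wide; open, the fingers measure 128 mm over their backs; the gripper's body (75 mm by 188 mm) begins 65 mm behind the grasp point.
Start: joints at [1.155, 0.615, -0.013, 1.423, 0.008, 1.103, -0.04], TCP at [0.246, -0.601, 0.23] pointing down, gripper open.
Joint ranges: [-3.12, 3.12], [-0.3, 2.06], [-1.34, 1.32], [0.26, 2.42], [-1.36, 4.5], [0.01, 1.98], [-2.84, 2.84]. Speed limits (rad/s): [2.79, 2.79, 3.14, 3.14, 3.14, 3.14, 3.14].

### API

Orientations are given as a rotation vector (axis times angle).
In Python, from station import monitor, eyes, bot, spotter gives the robot as it stands.
- The arm moves only by the tool servo_tool, never from a script. Its argument "commands" is a list of rows, each a list of 7 numbers: the shift along the tool's x, y, z in mm, then the turn, a rotation vector about the tool's x, y, z in rad, then the opening, from -1 (shut) to 1 (fully open), so that 0 is half open. A call has 1 to 5 rows; each row is the pose to reach, as a shift and turn from the pose measured when the call began, along the tool's axes at that moment; what a row does not reach only later rows make up. A row lasts 1/12 s, in which the tool goes at most 41.7 mm and 7.16 degrees, less where a joint would pass 70% of its speed; a pose out of reach is approached as far as the arm can. A call with a gripper value outside its range is refused whole. The fingers move at their own pace and stop on an object; "squeeze" is the grip in N (left out, the last holds). Time passes only in rows, so rows that repeat a pose let the fingers close. It gives the time, the measured TCP pose, the force and the opening at its end, in the units of the state.
- monitor.get_state(): the state, without advancing time (a new reading comes with each control period).
- eyes.snapshot(name): name is "scene" or "top" or "wrist"; returns a dict with "image" (400x640x3 uint8, red, green, blue), "intrinsics" (3x3 intrinsics, pixels), "extrinsics" (4x4, takes a point from world to camera coordinates); the wrist camera has in their place "mount" (4x4, takes a point from camera to tool coordinates, whose origin is the TCP and whose axes are the tool frame's). Camera axes: x right, y down, z forward; pixel columns grow to the right and rows downward; lengths in m; the calibration is good to about 2 mm. A picture is of the moment at which its call begins: read the wrist's pose just before it. There is no depth.
- bot.finish_job(): hands the job in, once; it reports no verdict.
Trained networks look in a picture, given as the dict that the camera call returned (one of the last four; its "shot" number tells which), for a name from the list of things; names that differ only in an ending like _2 or _b are one class to them, and where a whole thing is asked for, a point or a joint stands for the part that bears it (a point fixed in the world has none). Each returns a list of dicts, best first, with "p" (0 to 1); they miss things now and then, are a little off and sometimes report something else, mostly with a low value. They report only what shows in the picture. A call takes as long as a camera call.
- spotter.recognise(picture, label): "extent" ([left, top, right, bottom] in pixels, round what is visible of it).
- spotter.cut_out(picture, label): "pixels" (400x640 bool, what is visible of it) and "extent" ([left, top, right, bottom] in pixels, round what is visible of it).
The state is a dict: "clock": time; "q": joint angles; "qd": joint speeds; "tau": joint torques, N m; "tool_pos": TCP position; "tool_rot": TCP orientation; "wrist_force": force on the tool from outside, world axes, zero at the start; "wrist_torque": the same for the moment, N m; "opening": opening from 0.0 (shut) to 1.0 (fully open).
Only numpy, scipy, OpenCV 4.12 (cv2) and the standard library are available. Lean on these libraries where they do the work, as an engineer would, in place of code of your own. Each camera call takes 0.05 s, during which the arm holds its last target. There are 200 camera calls.

### The job

On the small hold-down fixture, pull the red T-handle up, clicking past the pawl, until the foot hangs on its top notch, and let go. Then pick up the brass blank, lay it flat on the bare end of the steel plate and slide it along the plate, without lifting it, under the raised foot until it drops flat into the round pocket. Finally press the yellow thumb pad to hold the pawl off the teeth until the foot has sunk right down onto the blank, then let the pawl spring back; leave the loose things standing around where they are.

Things in the scene. Friction and masses are not known exactly. Their poses are not given: they have to be found in the camera images.
- fixture: Hold-down fixture, bolted down: steel plate 169 x 84 x 14 mm, green post 130 mm high. Origin on the bench under the centre of the plate's pocket, z up. The plate runs along x from its bare end (x = -107 mm) to the post and toothed rail (rail axis x = 46, plate ends x = 62 mm); the pawl's yellow thumb pad sticks out on the +y side. Screw heads 3 mm high at x = -97 and 52, y = -33 and 33 mm.
- pocket (a point): Centre of the pocket's floor, 10 mm above the bench; axes as the fixture. The pocket is round, 41 mm across and 4 mm deep, open at the plate's top (14 mm above the bench), and lies straight under the foot.
- bare_end (a point): Point on top of the plate (14 mm above the bench) on its bare end, 72 mm in -x of the fixture from the pocket's centre: the blank may be laid here or up to 10 mm farther out. The wooden bench pin, about 0.1 m high, overhangs the tray some 5 cm beyond the plate on the side away from the robot.
- handle (a point): Centre of the red T-handle on top of the rail: bar 60 mm long along the fixture's x, 12 mm thick, 183 mm above the bench with the rail down, 47 mm clear above the post. Grip it from above across the fixture's y. Moves up with the rail. Lifting takes 5 N of weight, up to 5 N at the pawl and a damper of 50 N per m/s: lift slowly, about 0.06 m/s.
- foot (a point): Centre of the underside of the black round foot, 44 mm across, 12 mm thick, on a 10 mm wide arm from the rail. Straight over the pocket; 2 mm above the plate with the rail down, 74 mm at the top notch. A tool must then lean back towards the bare end (about 45 to 50 degrees) to reach under it as far as the pocket.
- rail (a joint): Height of rail, foot and handle, m, growing upward: 0 fully down, top stop 0.077. Six teeth 12 mm apart: let go, it sinks to the next notch below, at 0.012, 0.024, 0.036, 0.048, 0.060 or 0.072 (top notch: lift to about 0.075). With the pawl held off it sinks by its own weight at about 0.09 m/s. With the foot on the seated blank it reads about 0.002.
- pawl (a joint): Angle of the pawl about a level pivot along the fixture's x, rad: 0 sprung in against the teeth, 0.35 fully pressed. Off the teeth above about 0.15; sprung back it reads below 0.1.
- thumb_pad (a point): Centre of the top of the yellow thumb pad, 28 x 26 mm, on the end of the pawl's tail, 55 mm beyond the pivot, at x = 47, y = 74 mm of the fixture; about 72 mm above the bench with the pawl sprung in. Pressing it down 8 mm frees the teeth; it goes down 19 mm at most, against 2 to 4 N, and springs back. Free from above.
- blank: Loose round brass blank, a flat disc 36 mm across and 8 mm thick, 70 g. Origin at the centre of its underside, z up. It lies flat on the tray floor (height 0) at the start.
- gem_pot: Bystander: loose small cream pot with a grey lid, 40 x 40 x 24 mm; origin at the centre of its underside.
- black_loupe: Bystander: loose black loupe, 35 x 35 x 26 mm; origin at the centre of its underside.
- grey_case: Bystander: loose flat grey case, 30 x 40 x 9 mm; origin at the centre of its underside.
- grey_roll: Bystander: loose grey abrasive roll, 68 x 68 x 24 mm; origin at the centre of its underside.

How it is judged:
On the way, in this order (a step that is already met when the one before it is completed fails the run):
1. the foot hangs on the top notch, the robot off the rail (value of joint rail between 0.07 and 0.0745 m and contact force between the fingers and rail below 0.2 N and value of joint pawl below 0.1 rad), for 0.3 s.
2. the blank lies flat on the bare end of the plate, the foot still up (value of joint rail above 0.07 m and z of blank in the frame of bare_end between -0.0015 and 0.0015 m and angle between blank's own z axis and vertical below 0.06 rad and x of blank in the frame of pocket between -0.107 and -0.04 m and y of blank in the frame of pocket between -0.035 and 0.035 m), for 0.1 s.
3. the blank lies flat in the pocket, the foot still up (value of joint rail above 0.07 m and horizontal distance between blank and pocket below 0.004 m and z of blank in the frame of pocket below 0.0015 m and angle between blank's own z axis and vertical below 0.06 rad), for 0.2 s.
At the end, for the whole second after the job is handed in: The blank lies flat at the bottom of the pocket (centre within 4 mm), at rest; the foot is down and rests on it (rail below 0.005 m); the pawl has sprung back (below 0.1 rad) (horizontal distance between blank and pocket below 0.004 m and z of blank in the frame of pocket below 0.0015 m and angle between blank's own z axis and vertical below 0.06 rad and value of joint rail below 0.005 m and contact force between rail and blank above 1 N and value of joint pawl below 0.1 rad and linear speed of blank below 0.01 m/s); the robot touches nothing.
It fails at once if the blank is carried over the pocket, more than 10 mm above the plate, instead of being slid (horizontal distance between blank and pocket below 0.035 m and z of blank in the frame of pocket above 0.014 m).
It fails at once if a loose bystander is moved by more than 20 mm (distance of any of gem_pot, black_loupe, grey_case, grey_roll from where it was at the start of the episode above 0.02 m).
It also fails if it takes over 72 s, if anything falls off the work surface, if the arm or the gripper's body presses on something with over 40 N, if the wrist force passes 120 N, or if a joint passes its speed limit or range.

## Working session

There is one attempt and no reset: what is moved stays moved. The work goes in short steps, Python scripts to look and compute and a tool call to move; the robot and the scene stay as the last step left them, time stands still between calls to the robot, and variables do not carry over. Pictures are saved under pics/ and viewed, about 8 in all and at most 12, crops included, and the job is handed in when it is done.

Besides the shell and the picture viewer there is one more tool, called after "Request:" as name([rows], argument=value, ...), one row to a line, values as JSON. servo_tool: Moves the arm, as the interface text tells. Its arguments: {"type":"object","properties":{"commands":{"type":"array"},"squeeze":{"type":"number"}},"required":["commands"]}

```bash
mkdir -p pics; cat > h.py <<'E'
import numpy as np, cv2
from scipy.spatial.transform import Rotation as R
from station import monitor, eyes, bot, spotter
def cam(p):
    """returns K, T world->cam"""
    K=np.array(p["intrinsics"])
    if "extrinsics" in p: return K,np.array(p["extrinsics"])
    s=monitor.get_state(); T=np.eye(4); T[:3,:3]=R.from_rotvec(s["tool_rot"]).as_matrix(); T[:3,3]=s["tool_pos"]
    return K,np.linalg.inv(T@np.array(p["mount"]))
def ray(p,uv,z):
    K,T=cam(p); d=T[:3,:3].T@np.linalg.inv(K)@[uv[0],uv[1],1]; c=-T[:3,:3].T@T[:3,3]
    return c+d*(z-c[2])/d[2]
def proj(p,X):
    K,T=cam(p); x=K@(T[:3,:3]@np.asarray(X,float)+T[:3,3]); return x[:2]/x[2]
def save(p,n): cv2.imwrite("pics/"+n,cv2.cvtColor(p["image"],cv2.COLOR_RGB2BGR))
def toolshift(target,rot=None):
    s=monitor.get_state(); M=R.from_rotvec(s["tool_rot"])
    sh=M.inv().apply(np.array(target)-s["tool_pos"])*1000
    t=None if rot is None else (M.inv()*rot).as_rotvec()
    return sh.round(1),(None if t is None else t.round(3))
E
python3 - <<'E'
from h import *
s=monitor.get_state(); print(s["tool_pos"],s["tool_rot"],s["clock"],R.from_rotvec(s["tool_rot"]).as_matrix().round(2).tolist())
for n in ("scene","top"):
    p=eyes.snapshot(n); save(p,n+".png"); print(n,np.array(p["extrinsics"]).round(3).tolist())
    for l in ["fixture","blank","handle","foot","thumb_pad","gem_pot","black_loupe","grey_case","grey_roll"]:
        for r in spotter.recognise(p,l)[:2]:
            e=np.array(r["extent"]); c=[(e[0]+e[2])/2,(e[1]+e[3])/2]
            print(l,round(r["p"],2),e.round(),ray(p,c,0.01).round(3))
E
```

```text
[ 0.24609456 -0.60079827  0.22848659] [-1.36702014  0.91978323 -0.91627532] 0.0 [[0.38, -0.0, 0.93], [-0.93, 0.0, 0.38], [-0.0, -1.0, -0.0]]
scene [[-0.527, -0.85, 0.003, 0.257], [-0.465, 0.285, -0.838, 0.337], [0.712, -0.443, -0.546, 1.026], [0.0, 0.0, 0.0, 1.0]]
fixture 0.68 [243. 183. 319. 268.] [0.597 0.063 0.01 ]
blank 0.48 [388. 224. 400. 234.] [ 0.423 -0.189  0.01 ]
handle 0.87 [245. 182. 288. 245.] [0.669 0.07  0.01 ]
handle 0.18 [387. 226. 399. 234.] [ 0.42  -0.184  0.01 ]
foot 0.83 [242. 187. 285. 246.] [0.66  0.084 0.01 ]
thumb_pad 0.65 [250. 238. 262. 257.] [0.545 0.163 0.01 ]
gem_pot 0.63 [444. 209. 462. 220.] [ 0.39  -0.373  0.01 ]
gem_pot 0.3 [222. 304. 240. 319.] [0.369 0.309 0.01 ]
black_loupe 0.6 [223. 306. 240. 320.] [0.365 0.31  0.01 ]
grey_case 0.61 [411. 190. 422. 197.] [ 0.529 -0.358  0.01 ]
grey_roll 0.72 [352. 181. 374. 202.] [ 0.619 -0.228  0.01 ]
top [[0.0, -1.0, 0.013, -0.051], [-0.993, -0.002, -0.118, 0.528], [0.118, -0.013, -0.993, 1.625], [0.0, 0.0, 0.0, 1.0]]
fixture 0.59 [233. 183. 300. 227.] [0.502 0.118 0.01 ]
blank 0.43 [359. 222. 367. 230.] [ 0.434 -0.196  0.01 ]
handle 0.83 [236. 183. 270. 210.] [0.531 0.163 0.01 ]
handle 0.73 [202. 239. 211. 252.] [0.371 0.31  0.01 ]
foot 0.74 [238. 185. 275. 208.] [0.531 0.15  0.01 ]
thumb_pad 0.43 [234. 200. 248. 221.] [0.485 0.2   0.01 ]
gem_pot 0.55 [407. 233. 422. 244.] [ 0.393 -0.365  0.01 ]
black_loupe 0.41 [198. 240. 213. 252.] [0.368 0.312 0.01 ]
grey_case 0.66 [237. 183. 297. 226.] [0.504 0.115 0.01 ]
grey_case 0.5 [403. 192. 419. 201.] [ 0.532 -0.356  0.01 ]
grey_roll 0.64 [360. 159. 384. 181.] [ 0.619 -0.229  0.01 ]
grey_roll 0.27 [238. 180. 271. 210.] [0.535 0.158 0.01 ]
```

```bash
python3 - <<'E'
import cv2,numpy as np
a=cv2.imread("pics/scene.png")[150:300,200:360]; b=cv2.imread("pics/top.png")[150:270,190:310]
a=cv2.resize(a,(600,562),interpolation=3)[:, :400]; b=cv2.resize(b,(400,400),interpolation=3)
o=np.zeros((562,800,3),np.uint8); o[:,:400]=a; o[:400,400:]=b
cv2.imwrite("pics/c1.png",o)
E
```

```text
(no output)
```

View pics/c1.png

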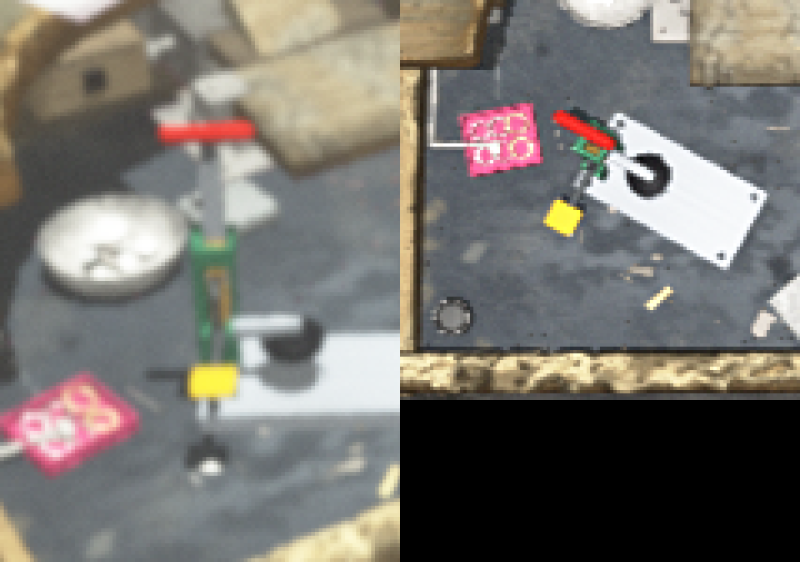

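```bash
cat >> h.py <<'E'
from scipy.optimize import least_squares
def hsv(p): return cv2.cvtColor(p["image"],cv2.COLOR_RGB2HSV)
def col(p,c,near=None,r=60):
    h=hsv(p); H,S,V=[h[...,i].astype(int) for i in range(3)]
    m={"red":((H<6)|(H>175))&(S>180)&(V>100),"yellow":(abs(H-27)<5)&(S>180)&(V>130)}[c]
    if near is not None:
        y,x=np.mgrid[:400,:640]; m&=np.hypot(x-near[0],y-near[1])<r
    n,l,st,ce=cv2.connectedComponentsWithStats(m.astype(np.uint8))
    i=1+np.argmax(st[1:,4]); return ce[i],st[i],l==i
E
python3 - <<'E'
from h import *
for n,rd,ye in (("top",(258,190),(241,212)),("scene",(255,186),(257,251))):
    p=eyes.snapshot(n)
    r,st,m=col(p,"red",rd,30); y,st2,_=col(p,"yellow",ye,25)
    print(n,r,st,ray(p,r,.183).round(4),y,st2,ray(p,y,.072).round(4))
    ys,xs=np.nonzero(m); pr=cv2.fitLine(np.c_[xs,ys].astype(np.float32),cv2.DIST_L2,0,.01,.01).ravel()
    a=ray(p,pr[2:]-8*pr[:2],.183); b=ray(p,pr[2:]+8*pr[:2],.183); print("yaw",np.degrees(np.arctan2(*(b-a)[1::-1])))
p=eyes.snapshot("top")
g=p["image"].astype(int); m=(g.min(2)>150)&(np.ptp(g,2)<40)
m[:180]=0;m[235:]=0;m[:,:240]=0;m[:,305:]=0
n,l,st,ce=cv2.connectedComponentsWithStats(m.astype(np.uint8)); i=1+np.argmax(st[1:,4])
c=cv2.findContours((l==i).astype(np.uint8),0,2)[0][0]; h=cv2.boxPoints(cv2.minAreaRect(c))
W=np.array([ray(p,u,.014) for u in h]); print(h,W.round(3)); 
w=np.array([ray(p,u,.014)[:2] for u in c[:,0]]).astype(np.float32); print(cv2.minAreaRect(w*1000))
p=eyes.snapshot("wrist"); save(p,"w0.png"); print(np.array(p["mount"]).round(3).tolist(),p["intrinsics"])
E
```

```text
top [244.94736842 188.63157895] [236 183  19  12  76] [0.5329 0.166  0.183 ] [236.34782609 213.52173913] [234 210   6   8  23] [0.4691 0.2061 0.072 ]
yaw -117.880372493257
scene [255.92105263 184.97368421] [244 184  23   3  38] [0.5616 0.1429 0.183 ] [255.37931034 251.4137931 ] [251 250  10   4  29] [0.4593 0.2017 0.072 ]
yaw -113.59627579625341
[[241.20412 206.54037]
 [254.34413 182.5456 ]
 [300.13568 207.62192]
 [286.99567 231.6167 ]] [[0.497 0.199 0.014]
 [0.576 0.158 0.014]
 [0.494 0.008 0.014]
 [0.415 0.05  0.014]]
((495.481689453125, 104.0294189453125), (171.0807647705078, 89.00374603271484), 61.295066833496094)
[[1.0, 0.001, -0.0, -0.0], [0.0, -0.301, 0.954, -0.155], [0.001, -0.954, -0.301, 0.084], [0.0, 0.0, 0.0, 1.0]] [[353.56180108   0.         317.71781593]
 [  0.         353.56180108 199.78545516]
 [  0.           0.           1.        ]]
```

Request:
servo_tool([
  [-140,0,150,0,-0.5,0,1],
  [-140,0,150,0,-0.5,0,1],
  [-140,0,150,0,-0.5,0,1],
  [-140,0,150,0,-0.5,0,1],
  [-140,0,150,0,-0.5,0,1],
])

```text
clock: 1.62
tool_pos: [0.3329, -0.4128, 0.2299]
tool_rot: [-1.505, 0.529, -0.53]
wrist_force: [1.1, 0.6, 0.1]
opening: 0.996
```

Request:
servo_tool([
  [-63,0,200,0,-0.2,0,1],
  [-63,0,200,0,-0.2,0,1],
  [-63,0,200,0,-0.2,0,1],
  [-63,0,200,0,-0.2,0,1],
  [-63,0,200,0,-0.2,0,1],
])

```text
clock: 2.03
tool_pos: [0.4082, -0.2192, 0.2304]
tool_rot: [-1.538, 0.373, -0.376]
wrist_force: [1.0, 0.2, 0.1]
opening: 1.003
```

```bash
python3 - <<'E'
from h import *
s=monitor.get_state(); print(s["clock"],s["tool_pos"].round(4) if hasattr(s["tool_pos"],'round') else s["tool_pos"],R.from_rotvec(s["tool_rot"]).as_matrix().round(3).tolist(),np.round(s["q"],2))
p=eyes.snapshot("wrist"); save(p,"w1.png")
for l in ("blank","handle","fixture"):
    for r in spotter.recognise(p,l)[:2]:
        e=np.array(r["extent"]); c=[(e[0]+e[2])/2,(e[1]+e[3])/2]; print(l,r["p"],e,ray(p,c,.008).round(4))
print(toolshift([.528,.164,.25]))
E
```

```text
2.0333 [ 0.4082 -0.2192  0.2304] [[0.888, 0.002, 0.46], [-0.46, -0.0, 0.888], [0.002, -1.0, 0.001]] [ 0.65  0.34 -0.27  1.93  0.12  0.88 -0.16]
blank 0.92 [317.1 121.  346.9 152.6] [ 0.4411 -0.187   0.008 ]
blank 0.26 [464.9  45.  549.5 114.5] [ 0.6249 -0.2145  0.008 ]
(array([-68.5, -19.6, 396.2]), None)
```

View pics/w1.png

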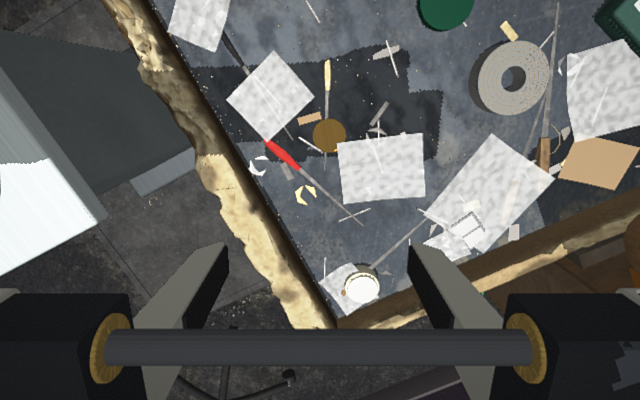

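Request:
servo_tool([
  [-40,-40,205,0,-0.05,0,1],
  [-40,-40,205,0,-0.05,0,1],
  [-40,-40,205,0,-0.05,0,1],
  [-40,-40,205,0,-0.05,0,1],
  [-40,-40,205,0,-0.05,0,1],
])

```text
clock: 2.65
tool_pos: [0.4651, -0.0251, 0.2699]
tool_rot: [-1.546, 0.334, -0.338]
wrist_force: [-0.0, -0.1, -0.2]
opening: 1.005
```

```bash
python3 - <<'E'
from h import *
s=monitor.get_state(); print(s["clock"],np.round(s["tool_pos"],4))
p=eyes.snapshot("wrist"); save(p,"w2.png")
F=R.from_euler("z",61.5,degrees=True); o=np.array([.506,.124,0])
for n,x in dict(handle=(46,0,183),pad=(47,74,72),screw1=(-97,33,17),screw2=(-97,-33,17),foot=(0,0,28),c1=(-107,42,14),c2=(-107,-42,14),c3=(62,-42,14)).items(): print(n,proj(p,o+F.apply(np.array(x)/1e3)).round(1))
for l in ("handle","thumb_pad","foot"):
    for r in spotter.recognise(p,l)[:1]: print(l,r["p"],r["extent"])
print(toolshift([.528,.164,.25]))
E
```

```text
2.65 [ 0.4651 -0.0251  0.2699]
handle [287.8 -97.5]
pad [212.5 -42.1]
screw1 [262.4 124.7]
screw2 [320.1 129.6]
foot [296.6  33. ]
c1 [254.6 132.6]
c2 [327.1 138.7]
c3 [342.4 -27. ]
handle 0.85 [272.3, 0.0, 317.3, 40.2]
foot 0.7 [269.4, 0.0, 318.6, 39.3]
(array([-20.4,  19.3, 198.4]), None)
```

View pics/w2.png

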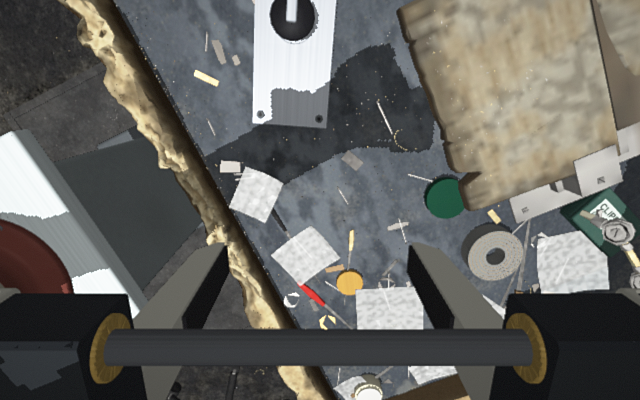

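```bash
python3 - <<'E'
from h import *
p=eyes.snapshot("wrist")
obs={(-97,33,17):(261,114),(-97,-33,17):(319,119.5),(-107,42,14):(252,124),(-107,-42,14):(323.5,128),(0,0,28):(294,16.5)}
def res(v):
    F=R.from_euler("z",v[2]); return np.concatenate([proj(p,np.r_[v[:2],0]+F.apply(np.array(k)/1e3))-np.array(u) for k,u in obs.items()])
r=least_squares(res,[.506,.124,1.07],x_scale=[.01,.01,.05]); print(r.x,np.degrees(r.x[2]),r.fun.round(1))
v=r.x;F=R.from_euler("z",v[2]);o=np.r_[v[:2],0]
for u in ((400,10),(470,208),(460,170)): print("pin",F.inv().apply(ray(p,u,.1)-o).round(3))
h=o+F.apply([.046,0,.25]); print(h); h[2]=.25
rot=R.from_matrix(np.c_[F.apply([0,-1,0]),[0,0,-1],F.apply([1,0,0])]); print(toolshift(h,rot))
E
```

```text
[0.50470726 0.12098705 1.06721745] 61.14705576761486 [-1.2 -0.1 -0.5 -0.9  0.  -1.9  2.2 -0.  -0.4  2.5]
pin [ 0.002 -0.092  0.1  ]
pin [-0.163 -0.185  0.1  ]
pin [-0.127 -0.168  0.1  ]
[0.52690517 0.16127666 0.25      ]
(array([-20.9,  18.8, 196.9]), array([0.001, 0.077, 0.001]))
```

Request:
servo_tool([
  [-21,0,197,0,0.077,0,1],
  [-21,0,197,0,0.077,0,1],
  [-21,0,197,0,0.077,0,1],
  [-21,0,197,0,0.077,0,1],
  [-21,0,197,0,0.077,0,1],
])

```text
clock: 3.32
tool_pos: [0.528, 0.1619, 0.2682]
tool_rot: [-1.535, 0.396, -0.397]
wrist_force: [0.5, -0.5, -0.1]
opening: 1.001
```

Request:
servo_tool([
  [0,19,0,0,0,0,1],
  [0,19,0,0,0,0,1],
])

```text
clock: 3.48
tool_pos: [0.5272, 0.1599, 0.2457]
tool_rot: [-1.54, 0.402, -0.394]
wrist_force: [-1.1, -0.9, -0.3]
opening: 1.001
```

```bash
python3 - <<'E'
from h import *
s=monitor.get_state(); print(s["clock"],np.round(s["tool_pos"],4))
p=eyes.snapshot("wrist"); save(p,"w3.png")
F=R.from_euler("z",1.0672);o=np.array([.5047,.121,0])
for c,z in (("red",.187),("yellow",.072)):
    u,st,m=col(p,c,proj(p,o+F.apply([.046,0,z]) if c=="red" else o+F.apply([.047,.074,z])),80)
    print(c,u,st,F.inv().apply(ray(p,u,z)-o).round(4))
rot=R.from_matrix(np.c_[F.apply([0,-1,0]),[0,0,-1],F.apply([1,0,0])]); print(toolshift(o+F.apply([.046,0,.175]),rot))
E
```

```text
3.4833 [0.5272 0.1599 0.2457]
red [316.40660661 229.52132132] [ 307  184   20   94 1665] [ 0.0398 -0.0009  0.187 ]
yellow [245.34782609 164.58695652] [228 162  26  13  46] [0.0584 0.067  0.072 ]
(array([-1.8, 71.8,  2.8]), array([ 0.007, -0.006, -0.002]))
```

View pics/w3.png

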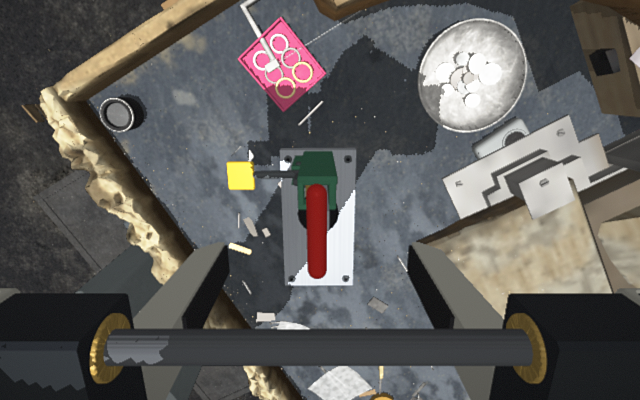

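```bash
python3 - <<'E'
from h import *
p=eyes.snapshot("wrist")
obs={(52,33,17):(287,159),(52,-33,17):(348,159),(-97,33,17):(291,279),(-97,-33,17):(347,279),(47,74,72):(241,176),(16,0,183):(317,275),(76,0,183):(316.5,187),(-107,-42,14):(352,285),(62,42,14):(281,150),(62,-42,14):(354.5,150)}
def res(v):
    F=R.from_euler("z",v[2]); return np.concatenate([proj(p,np.r_[v[:2],0]+F.apply(np.array(k)/1e3))-np.array(u) for k,u in obs.items()])
r=least_squares(res,[.506,.124,1.07],x_scale=[.01,.01,.05],loss="soft_l1"); print(r.x,r.fun.round(1))
v=r.x;F=R.from_euler("z",v[2]);o=np.r_[v[:2],0]
rot=R.from_matrix(np.c_[F.apply([0,-1,0]),[0,0,-1],F.apply([1,0,0])]); print(toolshift(o+F.apply([.046,0,.175]),rot))
E
```

```text
[0.50635782 0.11964157 1.06642674] [  0.6   1.1  -0.6   0.8   0.4   0.3  -2.    0.1  -0.6   0.9   0.4 -15.7
   0.4 -12.6  -0.1  -0.1  -1.6   0.7   1.    0.3]
(array([-0.5, 73. ,  2.3]), array([ 0.005, -0.007, -0.   ]))
```

Request:
servo_tool([
  [0,40,-1,0,-0.007,0,1],
  [0,73,-1,0,-0.007,0,1],
  [0,73,-1,0,-0.007,0,1],
  [0,73,-1,0,-0.007,0,1],
])

```text
clock: 3.92
tool_pos: [0.5273, 0.1541, 0.1748]
tool_rot: [-1.541, 0.401, -0.396]
wrist_force: [0.8, 0.6, 0.3]
opening: 0.997
```

Request:
servo_tool([
  [0,0,0,0,0,0,-0.7],
  [0,0,0,0,0,0,-0.9],
  [0,0,0,0,0,0,-1],
  [0,0,0,0,0,0,-1],
  [0,0,0,0,0,0,-1],
], squeeze=30)

```text
clock: 4.33
tool_pos: [0.5277, 0.1544, 0.1759]
tool_rot: [-1.54, 0.4, -0.397]
wrist_force: [-0.6, -0.4, 0.3]
opening: 0.687
```

Request:
servo_tool([
  [0,0,0,0,0,0,-1],
  [0,0,0,0,0,0,-1],
  [0,0,0,0,0,0,-1],
])

```text
clock: 4.58
tool_pos: [0.5277, 0.1545, 0.176]
tool_rot: [-1.54, 0.4, -0.397]
wrist_force: [0.3, 0.7, 0.5]
opening: 0.479
```

Request:
servo_tool([
  [0,0,0,0,0,0,-1],
  [0,0,0,0,0,0,-1],
  [0,0,0,0,0,0,-1],
  [0,0,0,0,0,0,-1],
  [0,0,0,0,0,0,-1],
])

```text
clock: 5.0
tool_pos: [0.5254, 0.1558, 0.1758]
tool_rot: [-1.541, 0.402, -0.392]
wrist_force: [-5.0, 2.6, 1.0]
opening: 0.141
```

Request:
servo_tool([
  [0,0,0,0,0,0,-1],
  [0,0,0,0,0,0,-1],
])

```text
clock: 5.17
tool_pos: [0.5254, 0.1558, 0.1759]
tool_rot: [-1.541, 0.401, -0.392]
wrist_force: [-2.2, 1.6, 0.4]
opening: 0.147
```

Request:
servo_tool([
  [0,-4,0,0,0,0,-1],
  [0,-9,0,0,0,0,-1],
  [0,-14,0,0,0,0,-1],
  [0,-19,0,0,0,0,-1],
  [0,-24,0,0,0,0,-1],
])

```text
clock: 5.58
tool_pos: [0.5253, 0.1558, 0.1997]
tool_rot: [-1.542, 0.402, -0.391]
wrist_force: [0.7, 2.3, -10.5]
opening: 0.144
```

Request:
servo_tool([
  [0,-5,0,0,0,0,-1],
  [0,-10,0,0,0,0,-1],
  [0,-15,0,0,0,0,-1],
  [0,-20,0,0,0,0,-1],
  [0,-25,0,0,0,0,-1],
])

```text
clock: 6.0
tool_pos: [0.5252, 0.1558, 0.2254]
tool_rot: [-1.542, 0.402, -0.391]
wrist_force: [0.5, 1.2, -8.3]
opening: 0.146
```

Request:
servo_tool([
  [0,-5,0,0,0,0,-1],
  [0,-10,0,0,0,0,-1],
  [0,-15,0,0,0,0,-1],
  [0,-19,0,0,0,0,-1],
  [0,-19,0,0,0,0,-1],
])

```text
clock: 6.42
tool_pos: [0.5227, 0.1519, 0.2377]
tool_rot: [-1.551, 0.412, -0.386]
wrist_force: [5.7, 0.8, -36.3]
opening: 0.138
```

Request:
servo_tool([
  [0,2,0,0,0,0,-1],
  [0,2,0,0,0,0,-1],
])

```text
clock: 6.58
tool_pos: [0.5228, 0.1518, 0.2355]
tool_rot: [-1.551, 0.413, -0.386]
wrist_force: [0.3, 0.5, -6.0]
opening: 0.145
```

```bash
python3 - <<'E'
from h import *
o=np.array([.5064,.1196,0]);F=R.from_euler("z",1.0664)
s=monitor.get_state(); print(np.round(s["tool_pos"],4),np.round(s["wrist_force"],1))
p=eyes.snapshot("scene"); save(p,"s4.png")
r=col(p,"red",proj(p,o+F.apply([.046,0,.25])),40); print("red",r[0],r[1])
for h in (.183,.195,.245,.255,.26): print(h,proj(p,o+F.apply([.046,0,h])).round(1))
for h in (.03,.066,.09,.1,.105): print("foot top",h,proj(p,o+F.apply([0,0,h])).round(1))
im=cv2.resize(p["image"][130:280,200:340],None,fx=4,fy=4,interpolation=2); cv2.imwrite("pics/c4.png",im[...,::-1])
E
```

```text
[0.5228 0.1518 0.2355] [ 0.3  0.5 -6. ]Traceback (most recent call last):
  File "<stdin>", line 5, in <module>
  File "h.py", line 29, in col
    i=1+np.argmax(st[1:,4]); return ce[i],st[i],l==i
        ~~~~~~~~~^^^^^^^^^^
    return _wrapfunc(a, 'argmax', axis=axis, out=out, **kwds)
    return bound(*args, **kwds)
ValueError: attempt to get argmax of an empty sequence
```

```bash
python3 - <<'E'
from h import *
o=np.array([.5064,.1196,0]);F=R.from_euler("z",1.0664)
p=eyes.snapshot("scene")
for h in (.183,.195,.245,.255,.26): print(h,proj(p,o+F.apply([.046,0,h])).round(1))
for h in (.03,.09,.1,.105): print("foot top",h,proj(p,o+F.apply([0,0,h])).round(1))
im=cv2.resize(p["image"][130:280,200:340],None,fx=4,fy=4,interpolation=2); cv2.imwrite("pics/c4.png",im[...,::-1])
E
```

```text
0.183 [255.5 193.1]
0.195 [255.2 188.8]
0.245 [253.7 170.3]
0.255 [253.4 166.5]
0.26 [253.3 164.6]
foot top 0.03 [277.8 243.8]
foot top 0.09 [276.7 224.5]
foot top 0.1 [276.6 221.2]
foot top 0.105 [276.5 219.5]
```

View pics/c4.png

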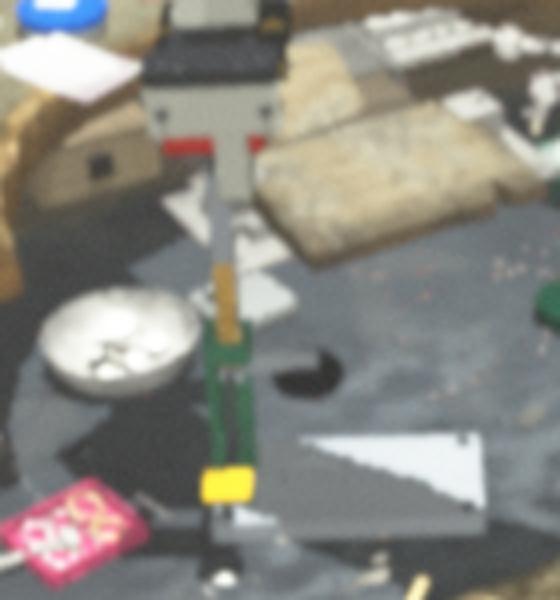

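Request:
servo_tool([
  [0,1.5,0,0,0,0,-1],
  [0,3,0,0,0,0,-1],
  [0,3,0,0,0,0,-1],
])

```text
clock: 6.93
tool_pos: [0.5229, 0.1518, 0.2351]
tool_rot: [-1.551, 0.41, -0.388]
wrist_force: [-0.3, 0.5, -4.2]
opening: 0.146
```

Request:
servo_tool([
  [0,0,0,0,0,0,-0.5],
  [0,0,0,0,0,0,-0.2],
  [0,0,0,0,0,0,-0.2],
  [0,0,0,0,0,0,-0.2],
  [0,0,0,0,0,0,-0.2],
])

```text
clock: 7.35
tool_pos: [0.5231, 0.1519, 0.2355]
tool_rot: [-1.55, 0.409, -0.388]
wrist_force: [0.4, -0.2, 0.8]
opening: 0.393
```

Request:
servo_tool([
  [0,-30,0,0,0,0,0.5],
  [0,-60,0,0,0,0,1],
  [0,-70,0,0,0,0,1],
  [0,-70,0,0,0,0,1],
])

```text
clock: 7.68
tool_pos: [0.5258, 0.1538, 0.3085]
tool_rot: [-1.547, 0.405, -0.393]
wrist_force: [-0.5, -0.0, -1.2]
opening: 0.637
```

```bash
python3 - <<'E'
from h import *
o=np.array([.5064,.1196,0]);F=R.from_euler("z",1.0664)
s=monitor.get_state(); print(np.round(s["q"],2),R.from_rotvec(s["tool_rot"]).as_matrix().round(3).tolist())
p=eyes.snapshot("scene"); im=p["image"].astype(int)
m=(im[...,0]>120)&(im[...,1]<70); m[:,:235]=0;m[:,275:]=0;m[:140]=0;m[200:]=0
ys,xs=np.nonzero(m); print("red",xs.mean(),ys.mean(),ys.min(),ys.max())
for h in (.243,.255): print(h,proj(p,o+F.apply([.046,0,h])).round(1))
p=eyes.snapshot("wrist"); save(p,"w5.png")
# plan: blank pickup with leaned tool
print(toolshift([.441,-.187,.15]))
E
```

```text
[-0.07  0.41 -0.38  1.58  0.17  1.19 -1.  ] [[0.874, -0.011, 0.486], [-0.486, -0.01, 0.874], [-0.004, -1.0, -0.014]]
red 251.8082191780822 167.35616438356163 166 169
0.243 [253.8 171.1]
0.255 [253.4 166.5]
(array([  94.2,  160.7, -333.8]), None)
```

Request:
servo_tool([
  [58,0,-200,0,0,0,1],
  [58,0,-200,0,0,0,1],
  [58,0,-200,0,0,0,1],
  [58,0,-200,0,0,0,1],
  [58,0,-200,0,0,0,1],
])

```text
clock: 8.2
tool_pos: [0.4754, -0.0521, 0.3064]
tool_rot: [-1.552, 0.413, -0.384]
wrist_force: [1.0, -0.2, 1.1]
opening: 0.996
```

Request:
servo_tool([
  [36,150,-90,0,0,0,1],
  [36,150,-90,0,0,0,1],
  [36,150,-90,0,0,0,1],
  [36,150,-90,0,0,0,1],
  [36,150,-90,0,0,0,1],
])

```text
clock: 8.62
tool_pos: [0.454, -0.1534, 0.1521]
tool_rot: [-1.553, 0.427, -0.379]
wrist_force: [0.4, -0.1, 0.1]
opening: 0.998
```

```bash
python3 - <<'E'
from h import *
s=monitor.get_state(); print(s["clock"],np.round(s["tool_pos"],4))
p=eyes.snapshot("wrist"); save(p,"w6.png")
b=None
for r in spotter.cut_out(p,"blank")[:2]:
    e=np.array(r["extent"]); ys,xs=np.nonzero(r["pixels"]); c=[(e[0]+e[2])/2,(e[1]+e[3])/2]
    X=ray(p,(xs.mean(),ys.mean()),.007); print(r["p"],e,ray(p,c,.007).round(4),X.round(4))
    if b is None: b=X
F=R.from_euler("z",1.0664)
rot=R.from_matrix(np.c_[F.apply([0,-1,0]),[0,0,-1],F.apply([1,0,0])]); print(toolshift([b[0],b[1],.0125],rot))
E
```

```text
8.6167 [ 0.454  -0.1534  0.1521]
0.95 [309.6 211.2 346.1 249.7] [ 0.4391 -0.1931  0.007 ] [ 0.4382 -0.1887  0.007 ]
(array([  6.1, 142.3, -37.2]), array([ 0.025, -0.007, -0.023]))
```

View pics/w6.png

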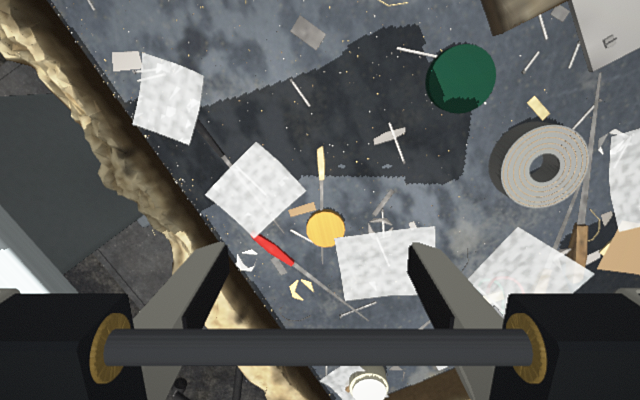

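Request:
servo_tool([
  [8,20,-39,0.025,-0.007,-0.023,0.1],
  [8,55,-39,0.025,-0.007,-0.023,0.1],
  [8,90,-39,0.025,-0.007,-0.023,0.1],
  [8,110,-39,0.025,-0.007,-0.023,0.1],
  [8,110,-39,0.025,-0.007,-0.023,0.1],
])

```text
clock: 9.13
tool_pos: [0.4378, -0.1889, 0.0418]
tool_rot: [-1.533, 0.401, -0.388]
wrist_force: [-0.4, 0.4, 0.0]
opening: 0.694
```

```bash
python3 - <<'E'
from h import *
s=monitor.get_state(); print(s["clock"],np.round(s["tool_pos"],4),s["wrist_force"])
p=eyes.snapshot("wrist"); save(p,"w7.png")
for r in spotter.cut_out(p,"blank")[:1]:
    e=np.array(r["extent"]); ys,xs=np.nonzero(r["pixels"]); print(r["p"],e,ray(p,[(e[0]+e[2])/2,(e[1]+e[3])/2],.007).round(4),ray(p,(xs.mean(),ys.mean()),.007).round(4))
F=R.from_euler("z",1.0664)
rot=R.from_matrix(np.c_[F.apply([0,-1,0]),[0,0,-1],F.apply([1,0,0])]); print(toolshift([.4388,-.1915,.0125],rot))
E
```

```text
9.1333 [ 0.4378 -0.1889  0.0418] [-0.43739232  0.39562799  0.00949475]
0.58 [290.6 217.5 352.5 275.1] [ 0.44   -0.1954  0.007 ] [ 0.439  -0.1919  0.007 ]
(array([-0.7, 32.6, -2.6]), array([-0.   ,  0.002, -0.   ]))
```

Request:
servo_tool([
  [-1,15,-3,0,0,0,0.1],
  [-1,30,-3,0,0,0,0.1],
  [-1,31,-3,0,0,0,0],
  [-1,31,-3,0,0,0,-0.6],
  [-1,31,-3,0,0,0,-1],
], squeeze=20)

```text
clock: 9.65
tool_pos: [0.4396, -0.1916, 0.0157]
tool_rot: [-1.534, 0.391, -0.396]
wrist_force: [-0.3, 0.5, 0.1]
opening: 0.409
```

Request:
servo_tool([
  [0,0,0,0,0,0,-1],
  [0,0,0,0,0,0,-1],
  [0,0,0,0,0,0,-1],
  [0,0,0,0,0,0,-1],
])

```text
clock: 9.98
tool_pos: [0.4399, -0.1917, 0.0161]
tool_rot: [-1.534, 0.391, -0.396]
wrist_force: [0.5, -1.2, -1.4]
opening: 0.372
```

```bash
python3 - <<'E'
from h import *
s=monitor.get_state(); print(np.round(s["tool_pos"],4),s["opening"])
p=eyes.snapshot("wrist"); im=p["image"][190:330,220:420].copy()
cv2.imwrite("pics/w8.png",cv2.resize(im,None,fx=4,fy=4,interpolation=2)[...,::-1])
print("tcp",proj(p,np.array(s["tool_pos"])),"tip",proj(p,np.array(s["tool_pos"])-[0,0,.011]))
E
```

```text
[ 0.4399 -0.1917  0.0161] 0.3721444424049169
tcp [318.07603765 269.51531381] tip [318.0049556  259.16567151]
```

View pics/w8.png

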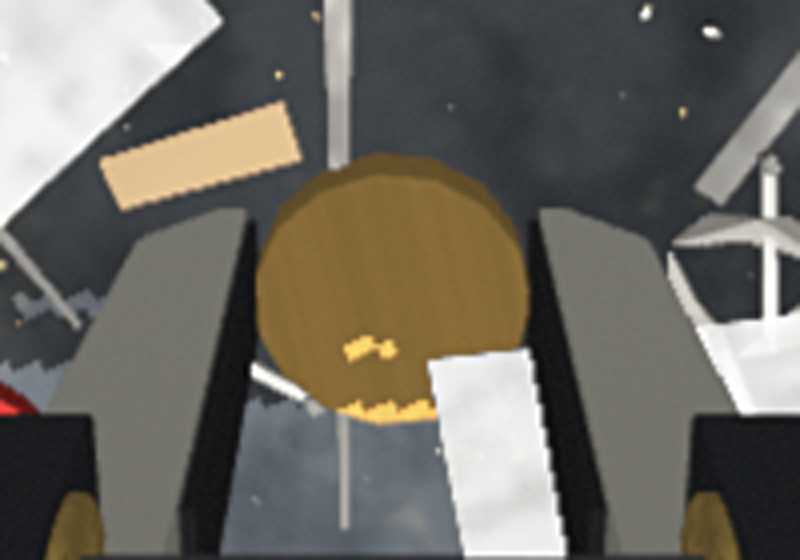

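Request:
servo_tool([
  [0,0,0,0,0,0,-0.15],
  [0,2,0,0,0,0,-0.1],
  [0,3.5,0,0,0,0,-0.1],
  [0,3.5,0,0,0,0,-0.6],
  [0,3.5,0,0,0,0,-1],
])

```text
clock: 10.45
tool_pos: [0.4396, -0.1916, 0.0122]
tool_rot: [-1.534, 0.392, -0.396]
wrist_force: [0.8, -0.4, -0.0]
opening: 0.378
```

Request:
servo_tool([
  [0,0,0,0,0,0,-1],
  [0,0,0,0,0,0,-1],
  [0,-15,0,0,0,0,-1],
  [0,-40,0,0,0,0,-1],
])

```text
clock: 10.78
tool_pos: [0.4378, -0.1909, 0.0508]
tool_rot: [-1.534, 0.396, -0.391]
wrist_force: [0.2, -0.4, -0.0]
opening: 0.375
```

Request:
servo_tool([
  [0,-30,0,0,0,0,-1],
  [0,-60,0,0,0,0,-1],
  [0,-60,0,0,0,0,-1],
])

```text
clock: 11.03
tool_pos: [0.441, -0.192, 0.1153]
tool_rot: [-1.535, 0.388, -0.399]
wrist_force: [0.5, -0.2, -0.2]
opening: 0.378
```

```bash
python3 - <<'E'
from h import *
o=np.array([.5064,.1196,0]);F=R.from_euler("z",1.0664)
s=monitor.get_state(); print(s["clock"],np.round(s["tool_pos"],4),s["opening"])
p=eyes.snapshot("wrist"); im=p["image"][190:330,220:420]
print((abs(im.astype(int)-[130,95,40]).sum(2)<60).sum())
rot=R.from_matrix(np.c_[F.apply([0,-1,0]),[0,0,-1],F.apply([1,0,0])])
print(toolshift(o+F.apply([-.076,0,.075]),rot))
E
```

```text
11.0333 [ 0.441  -0.192   0.1153] 0.37798952166304844
3804
(array([-91.8,  38.2, 228.9]), array([-0.001,  0.002,  0.003]))
```

Request:
servo_tool([
  [-92,0,228,0,0,0,-1],
  [-92,0,228,0,0,0,-1],
  [-92,0,228,0,0,0,-1],
  [-92,0,228,0,0,0,-1],
  [-92,0,228,0,0,0,-1],
])

```text
clock: 11.5
tool_pos: [0.4633, 0.0172, 0.1118]
tool_rot: [-1.535, 0.393, -0.395]
wrist_force: [0.4, -0.1, -0.6]
opening: 0.378
```

Request:
servo_tool([
  [-15,20,37,0,0,0,-1],
  [-15,50,37,0,0,0,-1],
  [-15,50,37,0,0,0,-1],
  [-15,50,37,0,0,0,-1],
])

```text
clock: 11.83
tool_pos: [0.4657, 0.0564, 0.0599]
tool_rot: [-1.539, 0.397, -0.39]
wrist_force: [0.1, -0.8, -0.0]
opening: 0.378
```

```bash
python3 - <<'E'
from h import *
s=monitor.get_state(); print(s["clock"],np.round(s["tool_pos"],4),s["opening"])
p=eyes.snapshot("wrist"); save(p,"w9.png")
o=np.array([.5064,.1196,0]);F=R.from_euler("z",1.0664)
rot=R.from_matrix(np.c_[F.apply([0,-1,0]),[0,0,-1],F.apply([1,0,0])])
for k in ((52,33,17),(52,-33,17),(62,42,14),(62,-42,14),(-97,33,17),(-97,-33,17),(47,74,72)): print(k,proj(p,o+F.apply(np.array(k)/1e3)).round(1))
print(toolshift(o+F.apply([-.076,0,.0265]),rot))
E
```

```text
11.8333 [0.4657 0.0564 0.0599] 0.3780971429638296
(52, 33, 17) [259.2  -1.9]
(52, -33, 17) [391.6  -1.7]
(62, 42, 14) [241.2 -23.1]
(62, -42, 14) [409.8 -22.8]
(-97, 33, 17) [270.8 265.9]
(-97, -33, 17) [376.2 266.1]
(47, 74, 72) [119.8 -23.4]
(array([ 3.5, 34.6, -0.7]), array([ 0.003,  0.   , -0.001]))
```

View pics/w9.png

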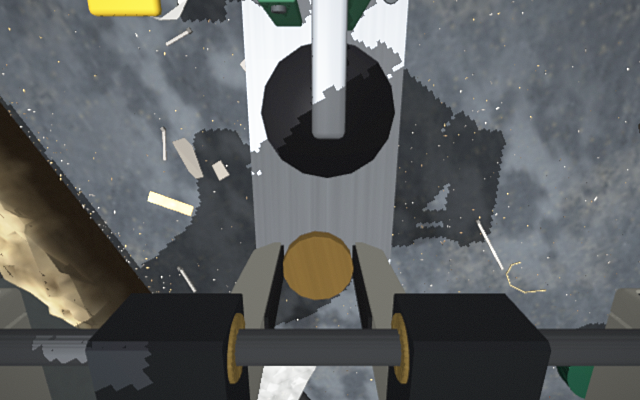

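Request:
servo_tool([
  [3,15,-1,0,0,0,-1],
  [3.5,27,-1,0,0,0,-1],
  [3.5,32,-1,0,0,0,-1],
  [3.5,33,-1,0,0,0,-1],
  [3.5,33,-1,0,0,0,-1],
])

```text
clock: 12.3
tool_pos: [0.4698, 0.0517, 0.0288]
tool_rot: [-1.537, 0.397, -0.396]
wrist_force: [0.1, -0.2, -0.3]
opening: 0.375
```

Request:
servo_tool([
  [0,1,0,0,0,0,-1],
  [0,1,0,0,0,0,-1],
])

```text
clock: 12.47
tool_pos: [0.4704, 0.0513, 0.0286]
tool_rot: [-1.537, 0.397, -0.398]
wrist_force: [0.2, -0.4, -0.7]
opening: 0.381
```

Request:
servo_tool([
  [0,1.5,0,0,0,0,-1],
  [0,2.5,0,0,0,0,-1],
  [0,2.5,0,0,0,0,-1],
])

```text
clock: 12.72
tool_pos: [0.4704, 0.0513, 0.0262]
tool_rot: [-1.537, 0.397, -0.399]
wrist_force: [0.3, -0.0, -0.9]
opening: 0.377
```

Request:
servo_tool([
  [0,0.8,0,0,0,0,-1],
  [0,1.5,0,0,0,0,-1],
  [0,1.5,0,0,0,0,-1],
])

```text
clock: 12.97
tool_pos: [0.4704, 0.0513, 0.026]
tool_rot: [-1.537, 0.396, -0.399]
wrist_force: [-2.5, -1.3, 12.9]
opening: 0.379
```

Request:
servo_tool([
  [0,0,0,0,0,0,-0.05],
  [0,-1,0,0,0,0,0.05],
  [0,-5,0,0,0,0,0.1],
])

```text
clock: 13.22
tool_pos: [0.4701, 0.0514, 0.0308]
tool_rot: [-1.538, 0.396, -0.398]
wrist_force: [0.2, 0.8, 0.6]
opening: 0.528
```

Request:
servo_tool([
  [0,-4,0,0.1,0,0,0.1],
  [0,-8,-1,0.22,0,0,0.1],
  [0,-8,-2,0.33,0,0,0.1],
  [0,-8,-3,0.45,0,0,0.1],
  [0,-8,-3,0.5,0,0,0.1],
])

```text
clock: 13.63
tool_pos: [0.4675, 0.0426, 0.0413]
tool_rot: [-1.052, 0.285, -0.449]
wrist_force: [-0.9, -0.0, -1.0]
opening: 0.55
```

```bash
cat >> h.py <<'E'
o=np.array([.5064,.1196,0]);F=R.from_euler("z",1.0664)
def lean(L): return R.from_matrix(np.c_[F.apply([0,-1,0]),[0,0,-1],F.apply([1,0,0])])*R.from_rotvec([L,0,0])
E
python3 - <<'E'
from h import *
s=monitor.get_state(); print(s["clock"],np.round(s["tool_pos"],4),np.round(s["q"],2),"fix",F.inv().apply(s["tool_pos"]-o).round(4),s["wrist_force"])
print(toolshift(o+F.apply([-.079,0,.038]),lean(.87)))
E
```

```text
13.6333 [0.4675 0.0426 0.0413] [ 0.61  0.79 -0.69  2.28  0.36  0.02 -0.74] fix [-0.0862 -0.0032  0.0413] [-0.85649959 -0.0245543  -1.02958214]
(array([-3.1,  6.4,  4.8]), array([ 0.378, -0.01 , -0.009]))
```

```bash
cat > kin.py <<'E'
import numpy as np, itertools
from scipy.spatial.transform import Rotation as R
def chain(q,s):
    z=lambda a:R.from_rotvec([0,0,a]); y=lambda a:R.from_rotvec([0,a,0])
    R1=z(s[0]*q[0]); R2=R1*y(q[1]); R3=R2*z(s[1]*q[2]); R4=R3*y(q[3]); R5=R4*z(s[2]*q[4]); R6=R5*y(q[5]); R7=R6*z(s[3]*q[6])
    return R1,R3,R5,R7
E
python3 - <<'E'
from h import *; from kin import *
s=monitor.get_state(); print(np.round(s["q"],4),s["tool_pos"],s["tool_rot"])
D=[([1.155,.615,-.013,1.423,.008,1.103,-.04],[.2461,-.6008,.2285],[-1.36702,.91978,-.91628]),
([.65,.34,-.27,1.93,.12,.88,-.16],[.4082,-.2192,.2304],[-1.538,.373,-.376]),
([-.07,.41,-.38,1.58,.17,1.19,-1.],[.5258,.1538,.3085],[-1.547,.405,-.393]),
(s["q"],s["tool_pos"],s["tool_rot"])]
for sg in itertools.product([1,-1],repeat=4):
    T=[(chain(q,sg)[3].inv()*R.from_rotvec(r)) for q,p,r in D]
    e=max((T[0].inv()*t).magnitude() for t in T)
    if e<.15:
        A=[];b=[]
        for q,p,r in D:
            R1,R3,R5,R7=[m.as_matrix() for m in chain(q,sg)]
            A.append(np.c_[[0,0,1],R3[:,0],R3[:,2],R5[:,0],R5[:,2],R7[:,0],R7[:,2]]);b.append(p)
        A=np.vstack(A);b=np.hstack(b);x,rs,rk,sv=np.linalg.lstsq(A,b,rcond=1e-3)
        print(sg,e,T[0].as_matrix().round(3).tolist(),x.round(4),(A@x-b).round(4),sv.round(3))
E
```

```text
[ 0.6115  0.7905 -0.6852  2.2793  0.3612  0.0185 -0.7378] [0.46751105 0.04260475 0.04131436] [-1.05150916  0.28502854 -0.44875367]
(-1, -1, -1, -1) 0.008913956955582416 [[-1.0, 0.003, -0.001], [-0.001, -0.0, 1.0], [0.003, 1.0, 0.0]] [ 0.2339 -0.0276  0.5714  0.0107  0.378  -0.0139  0.3076] [ 0.0219  0.0043  0.0007  0.0043  0.0145 -0.0037 -0.0035  0.0003 -0.0009
  0.0012 -0.0016  0.004 ] [3.918 3.284 1.071 0.666 0.393 0.285 0.2  ]
```

```bash
cat >> kin.py <<'E'
SG=(-1,-1,-1,-1)
def mats(q):
    z=lambda a:R.from_rotvec([0,0,-a]); y=lambda a:R.from_rotvec([0,a,0])
    R1=z(q[0]);R2=R1*y(q[1]);R3=R2*z(q[2]);R4=R3*y(q[3]);R5=R4*z(q[4]);R6=R5*y(q[5]);R7=R6*z(q[6])
    return [m.as_matrix() for m in (R1,R2,R3,R4,R5,R6,R7)]
E
python3 - <<'E'
from h import *; from kin import *
s=monitor.get_state()
D=[([1.155,.615,-.013,1.423,.008,1.103,-.04],[.2461,-.6008,.2285]),
([.65,.34,-.27,1.93,.12,.88,-.16],[.4082,-.2192,.2304]),
([-.07,.41,-.38,1.58,.17,1.19,-1.],[.5258,.1538,.3085]),(s["q"],s["tool_pos"])]
cols=dict(h=lambda M:[0,0,1],a1=lambda M:M[0][:,0],aE=lambda M:M[2][:,0],L1=lambda M:M[2][:,2],a4=lambda M:M[3][:,0],L2=lambda M:M[4][:,2],a6=lambda M:M[5][:,0],L3=lambda M:M[6][:,2])
for use in (["h","L1","L2","L3"],["h","L1","L2","L3","aE","a4"],["h","L1","L2","L3","a6"],["h","a1","L1","L2","L3"],["h","L1","L2","L3","aE","a4","a6"],list(cols)):
    A=np.vstack([np.array([cols[u](mats(q)) for u in use]).T for q,p in D]);b=np.hstack([p for q,p in D])
    x=np.linalg.lstsq(A,b)[0]; print(dict(zip(use,x.round(4))),abs(A@x-b).max().round(4))
E
```

```text
{'h': np.float64(0.209), 'L1': np.float64(0.5624), 'L2': np.float64(0.3609), 'L3': np.float64(0.2794)} 0.0195
{'h': np.float64(0.2098), 'L1': np.float64(0.5899), 'L2': np.float64(0.3784), 'L3': np.float64(0.304), 'aE': np.float64(-0.0283), 'a4': np.float64(0.0043)} 0.022
{'h': np.float64(0.2182), 'L1': np.float64(0.5776), 'L2': np.float64(0.3696), 'L3': np.float64(0.2957), 'a6': np.float64(0.0154)} 0.0199
{'h': np.float64(0.2285), 'a1': np.float64(0.0167), 'L1': np.float64(0.5382), 'L2': np.float64(0.3556), 'L3': np.float64(0.2818)} 0.0187
{'h': np.float64(0.2193), 'L1': np.float64(0.5972), 'L2': np.float64(0.3777), 'L3': np.float64(0.3094), 'aE': np.float64(-0.0146), 'a4': np.float64(0.0096), 'a6': np.float64(0.0125)} 0.022
{'h': np.float64(0.3048), 'a1': np.float64(0.0529), 'aE': np.float64(-0.0025), 'L1': np.float64(0.5512), 'a4': np.float64(0.013), 'L2': np.float64(0.3746), 'a6': np.float64(0.0494), 'L3': np.float64(0.3483)} 0.0197
```

```bash
cat >> kin.py <<'E'
LO=np.array([-3.12,-.3,-1.34,.26,-1.36,.01,-2.84]);HI=np.array([3.12,2.06,1.32,2.42,4.5,1.98,2.84])
T0=np.array([[-1,0,0],[0,0,1],[0,1,0]])
X=None
def fk(q,X):
    M=mats(q); return np.array([0,0,X[0]])+M[0][:,1]*X[4]+M[2][:,2]*X[1]+M[4][:,2]*X[2]+M[6][:,2]*X[3], M[6]@T0
def ik(p,Rt,X,q0,w=1e-3):
    from scipy.optimize import least_squares
    f=lambda q:np.r_[(fk(q,X)[0]-p)*5,(R.from_matrix(Rt).inv()*R.from_matrix(fk(q,X)[1])).as_rotvec(),w*(q-q0)]
    return least_squares(f,np.clip(q0,LO+1e-3,HI-1e-3),bounds=(LO,HI))
E
python3 - <<'E'
from h import *; from kin import *
s=monitor.get_state()
D=[([1.155,.615,-.013,1.423,.008,1.103,-.04],[.2461,-.6008,.2285]),
([.65,.34,-.27,1.93,.12,.88,-.16],[.4082,-.2192,.2304]),
([-.07,.41,-.38,1.58,.17,1.19,-1.],[.5258,.1538,.3085]),(s["q"],s["tool_pos"])]
cols=dict(h=lambda M:[0,0,1],L1=lambda M:M[2][:,2],L2=lambda M:M[4][:,2],L3=lambda M:M[6][:,2])
ex=dict(y1=lambda M:M[0][:,1],y3=lambda M:M[2][:,1],y5=lambda M:M[4][:,1],y7=lambda M:M[6][:,1],bx=lambda M:[1,0,0],by=lambda M:[0,1,0])
for k in ex:
    c=dict(cols);c[k]=ex[k]
    A=np.vstack([np.array([c[u](mats(q)) for u in c]).T for q,p in D]);b=np.hstack([p for q,p in D])
    x=np.linalg.lstsq(A,b)[0]; print(k,x.round(4),abs(A@x-b).max().round(4))
    if k=="y1": X=x
np.save("X.npy",X)
rng=np.random.default_rng(0); q0=np.array(s["q"])
for nm,L,P in (("pocket50",.87,[-.003,0,.03]),("bare50",.87,[-.079,0,.03])):
  out=[]
  for flip in (0,1):
    Rt=lean(L).as_matrix()
    if flip: Rt=Rt@np.diag([-1,1,-1])
    for i in range(25):
        r=ik(o+F.apply(P),Rt,X,rng.uniform(LO,HI),1e-4)
        if r.cost<1e-5: out.append((flip,*r.x.round(2)))
  out.sort(key=lambda t:abs(np.array(t[1:])-q0).max()); print(nm,len(out)); print(*out[:12],sep="\n")
E
```

```text
y1 [ 0.2485  0.5547  0.3704  0.3078 -0.0195] 0.0034
y3 [ 0.2544  0.5451  0.3696  0.3025 -0.0197] 0.0049
y5 [ 0.2508  0.5377  0.3719  0.2927 -0.0198] 0.0068
y7 [ 0.2468  0.555   0.3706  0.304  -0.0181] 0.0108
bx [ 0.2128  0.5796  0.3662  0.2953 -0.0167] 0.0162
by [ 0.2487  0.5406  0.3675  0.2975 -0.0169] 0.0169
pocket50 25
(1, np.float64(0.89), np.float64(1.43), np.float64(-1.34), np.float64(2.3), np.float64(2.14), np.float64(0.52), np.float64(0.89))
(1, np.float64(0.89), np.float64(1.43), np.float64(-1.34), np.float64(2.3), np.float64(2.14), np.float64(0.52), np.float64(0.89))
(1, np.float64(0.89), np.float64(1.43), np.float64(-1.34), np.float64(2.3), np.float64(2.14), np.float64(0.52), np.float64(0.89))
(0, np.float64(0.89), np.float64(1.42), np.float64(-1.33), np.float64(2.3), np.float64(2.15), np.float64(0.51), np.float64(-2.26))
(1, np.float64(0.89), np.float64(1.42), np.float64(-1.33), np.float64(2.3), np.float64(2.15), np.float64(0.51), np.float64(0.89))
(1, np.float64(0.89), np.float64(1.42), np.float64(-1.33), np.float64(2.3), np.float64(2.15), np.float64(0.51), np.float64(0.
[... 1659 characters left out ...]
oat64(1.95), np.float64(0.46), np.float64(1.17))
(1, np.float64(1.08), np.float64(1.43), np.float64(-1.33), np.float64(2.34), np.float64(1.95), np.float64(0.46), np.float64(1.17))
(1, np.float64(1.08), np.float64(1.43), np.float64(-1.34), np.float64(2.34), np.float64(1.94), np.float64(0.46), np.float64(1.17))
(1, np.float64(1.0), np.float64(1.22), np.float64(-1.06), np.float64(2.34), np.float64(2.64), np.float64(0.2), np.float64(0.46))
(1, np.float64(0.99), np.float64(1.21), np.float64(-1.05), np.float64(2.34), np.float64(2.73), np.float64(0.19), np.float64(0.37))
(0, np.float64(0.98), np.float64(1.2), np.float64(-1.03), np.float64(2.34), np.float64(2.8), np.float64(0.18), np.float64(-2.84))
```

Request:
servo_tool([
  [0,-31,17,0,0,0,0.1],
  [0,-61,34,0,0,0,0.1],
  [0,-61,34,0.2,0,0,0.1],
  [0,-61,34,0.38,0,0,0.1],
  [0,-61,34,0.38,0,0,0.1],
])

```text
clock: 14.05
tool_pos: [0.4705, 0.0417, 0.1132]
tool_rot: [-0.683, 0.184, -0.485]
wrist_force: [4.7, 0.4, 1.2]
opening: 0.553
```

```bash
cat > st.py <<'E'
from h import *; import sys
s=monitor.get_state(); M=R.from_rotvec(s["tool_rot"]).as_matrix()
print(round(s["clock"],2),"fix",(F.inv().apply(s["tool_pos"]-o)*1000).round(1),"q",np.round(s["q"],2),"F",np.round(s["wrist_force"],1),"op",round(s["opening"],3))
y=F.inv().apply(M[:,1]); print("lean",np.degrees(np.arccos(-y[2])).round(1),"y_fix",y.round(3),"err to lean.87",(R.from_matrix(M).inv()*lean(.87)).as_rotvec().round(3))
if len(sys.argv)>4: print(toolshift(o+F.apply(np.array(sys.argv[1:4],float)/1000),lean(float(sys.argv[4]))))
E
python3 st.py -79 0 100 .87
```

```text
14.05 fix [-85.5  -6.2 113.2] q [ 1.06  0.99 -1.12  2.32  0.39  0.01 -0.59] F [4.7 0.4 1.2] op 0.553
lean 49.9 y_fix [ 0.765  0.001 -0.645] err to lean.87 [-0.    -0.008 -0.001]
(array([-6.2, 13.5, -5.9]), array([-0.   , -0.008, -0.001]))
```

Request:
servo_tool([
  [-6,21,-20,0,0,0,0.1],
  [-6,42,-40,0,0,0,0.1],
  [-6,42,-40,0,0,0,0.1],
  [-6,42,-40,0,0,0,0.1],
  [-6,42,-40,0,0,0,0.1],
])

```text
clock: 14.47
tool_pos: [0.4473, 0.0527, 0.0669]
tool_rot: [-0.691, 0.215, -0.389]
wrist_force: [-0.7, -0.2, 0.2]
opening: 0.551
```

```bash
python3 st.py -79 0 40 .87
```

```text
14.47 fix [-87.2  19.4  66.9] q [ 1.07  1.17 -1.18  2.32  1.32  0.17 -1.44] F [-0.7 -0.2  0.2] op 0.551
lean 49.0 y_fix [ 0.749  0.097 -0.656] err to lean.87 [ 0.018 -0.002 -0.098]
(array([ 21.6,  21.9, -14.9]), array([ 0.018, -0.002, -0.098]))
```

Request:
servo_tool([
  [21,12,-3,0.018,0,-0.1,0.1],
  [21,12,-3,0.018,0,-0.1,0.1],
  [21,12,-3,0.018,0,-0.1,0.1],
  [21,12,-3,0.018,0,-0.1,0.1],
  [21,12,-3,0.018,0,-0.1,0.1],
])

```text
clock: 14.88
tool_pos: [0.469, 0.0504, 0.0546]
tool_rot: [-0.685, 0.179, -0.487]
wrist_force: [-0.2, -0.8, -0.1]
opening: 0.551
```

```bash
python3 st.py -79 0 40 .87; python3 - <<'E'
from h import *
p=eyes.snapshot("wrist"); save(p,"w10.png")
for r in spotter.cut_out(p,"blank")[:1]:
    e=np.array(r["extent"]); ys,xs=np.nonzero(r["pixels"])
    for c in ([(e[0]+e[2])/2,(e[1]+e[3])/2],(xs.mean(),ys.mean())): print(r["p"],e,(F.inv().apply(ray(p,c,.021)-o)*1000).round(1))
E
```

```text
14.88 fix [-78.7  -0.7  54.6] q [ 1.09  1.3  -1.29  2.34  1.92  0.34 -2.01] F [-0.2 -0.8 -0.1] op 0.551
lean 49.9 y_fix [ 0.764 -0.003 -0.645] err to lean.87 [-0.    -0.003  0.003]
(array([ -0.7,   9.2, -11.4]), array([-0.   , -0.003,  0.003]))
0.79 [291.1 262.9 351.7 328. ] [-81.4  -2.1  21. ]
0.79 [291.1 262.9 351.7 328. ] [-80.9  -0.8  21. ]
```

View pics/w10.png

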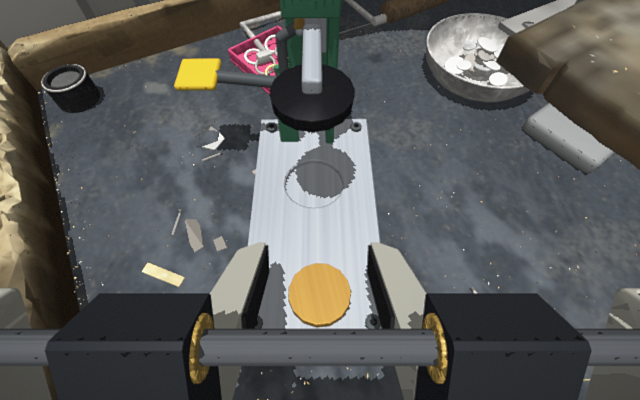

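Request:
servo_tool([
  [0,6,-10,0,0,0,0.1],
  [0,12.5,-20,0,0,0,0.1],
  [0,12.5,-20,0,0,0,0.1],
  [0,12.5,-20,0,0,0,0.1],
])

```text
clock: 15.32
tool_pos: [0.4669, 0.0475, 0.0317]
tool_rot: [-0.686, 0.179, -0.486]
wrist_force: [0.6, -0.9, 0.7]
opening: 0.554
```

```bash
python3 st.py -82 -1 29 .87; python3 - <<'E'
from h import *
p=eyes.snapshot("wrist"); save(p,"w11.png")
for r in spotter.cut_out(p,"blank")[:1]:
    e=np.array(r["extent"]); ys,xs=np.nonzero(r["pixels"])
    for c in ([(e[0]+e[2])/2,(e[1]+e[3])/2],(xs.mean(),ys.mean())): print(r["p"],e,(F.inv().apply(ray(p,c,.021)-o)*1000).round(1))
im=p["image"].copy()
for rr,z,c,cx in ((20.5,14,(255,0,0),0),(18,22,(0,0,255),-80)):
    pts=[proj(p,o+F.apply(np.array([cx+rr*np.cos(a),rr*np.sin(a),z])/1e3)) for a in np.linspace(0,6.28,40)]
    for u in pts: cv2.circle(im,tuple(int(round(v*1)) for v in u),0,c,-1)
cv2.imwrite("pics/c11.png",cv2.resize(im[60:360,200:460],None,fx=2,fy=2,interpolation=0)[...,::-1])
E
```

```text
15.32 fix [-82.3  -0.3  31.7] q [ 1.09  1.36 -1.27  2.34  1.97  0.37 -2.  ] F [ 0.6 -0.9  0.7] op 0.554
lean 49.8 y_fix [ 0.764 -0.001 -0.646] err to lean.87 [ 0.001 -0.003  0.001]
(array([ 0.7,  2. , -1.9]), array([ 0.001, -0.003,  0.001]))
0.73 [289.9 242.5 355.3 313.2] [-82.5  -2.7  21. ]
0.73 [289.9 242.5 355.3 313.2] [-80.7  -1.3  21. ]
```

View pics/c11.png

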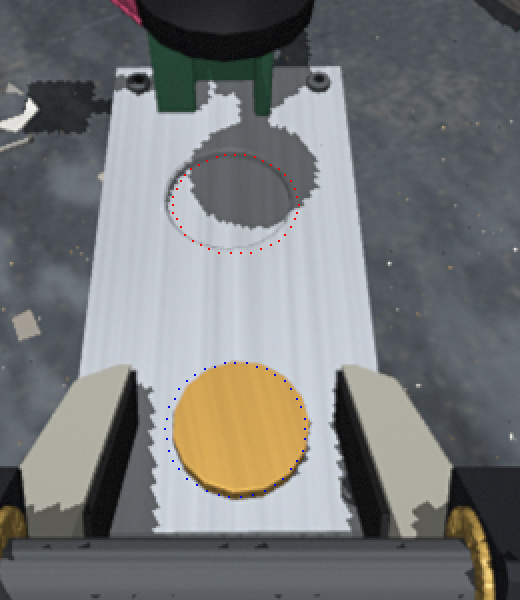

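Request:
servo_tool([
  [0,1.2,-2,0,0,0,0.1],
  [0,1.2,-2,0,0,0,-0.2],
  [0,1.2,-2,0,0,0,-0.6],
  [0,1.2,-2,0,0,0,-1],
  [0,1.2,-2,0,0,0,-1],
], squeeze=6)

```text
clock: 15.83
tool_pos: [0.4671, 0.0473, 0.0304]
tool_rot: [-0.686, 0.177, -0.486]
wrist_force: [0.1, -0.9, 1.0]
opening: 0.382
```

Request:
servo_tool([
  [0,0,0,0,0,0,-1],
  [0,0,0,0,0,0,-1],
])

```text
clock: 16.0
tool_pos: [0.4671, 0.0472, 0.0304]
tool_rot: [-0.686, 0.177, -0.486]
wrist_force: [-0.5, -0.6, 0.5]
opening: 0.382
```

```bash
python3 st.py -43 2 30 .87; python3 - <<'E'
from h import *
p=eyes.snapshot("wrist"); save(p,"w12.png")
for r in spotter.cut_out(p,"blank")[:1]:
    e=np.array(r["extent"]); ys,xs=np.nonzero(r["pixels"])
    for c in ([(e[0]+e[2])/2,(e[1]+e[3])/2],(xs.mean(),ys.mean())): print(r["p"],e,(F.inv().apply(ray(p,c,.021)-o)*1000).round(1))
E
```

```text
16.0 fix [-82.3  -0.6  30.4] q [ 1.09  1.37 -1.27  2.34  1.98  0.38 -2.  ] F [-0.5 -0.6  0.5] op 0.382
lean 49.8 y_fix [ 0.764 -0.002 -0.645] err to lean.87 [ 0.    -0.001  0.002]
(array([-2.7, 30.3, 25. ]), array([ 0.   , -0.001,  0.002]))
0.64 [286.  242.  354.8 310.7] [-82.8  -1.7  21. ]
0.64 [286.  242.  354.8 310.7] [-81.1  -0.2  21. ]
```

Request:
servo_tool([
  [0,7,6,0,0,0,-1],
  [-1,15,13,0,0,0,-1],
  [-1.5,23,19.5,0,0,0,-1],
  [-2,30.5,25.5,0,0,0,-1],
  [-2,30.5,25.5,0,0,0,-1],
])

```text
clock: 16.52
tool_pos: [0.485, 0.0845, 0.0306]
tool_rot: [-0.685, 0.176, -0.484]
wrist_force: [-0.3, 0.5, -0.3]
opening: 0.382
```

```bash
python3 st.py -1 2 30 .87; python3 - <<'E'
from h import *
p=eyes.snapshot("wrist"); save(p,"w13.png")
im=p["image"].copy()
for rr,z,c,cx,cy in ((20.5,14,(255,0,0),0,0),(20.5,14,(0,255,0),1.5,2)):
    for a in np.linspace(0,6.28,40):
        u=proj(p,o+F.apply(np.array([cx+rr*np.cos(a),cy+rr*np.sin(a),z])/1e3)); cv2.circle(im,tuple(int(round(v)) for v in u),0,c,-1)
cv2.imwrite("pics/c13.png",cv2.resize(im[60:360,200:460],None,fx=2,fy=2,interpolation=0)[...,::-1])
E
```

```text
16.52 fix [-41.1   1.8  30.6] q [ 1.    1.4  -1.31  2.33  2.08  0.45 -2.15] F [-0.3  0.5 -0.3] op 0.382
lean 49.9 y_fix [ 0.765 -0.001 -0.644] err to lean.87 [-0.001  0.     0.001]
(array([-0.3, 31.1, 25.3]), array([-0.001,  0.   ,  0.001]))
```

View pics/c13.png

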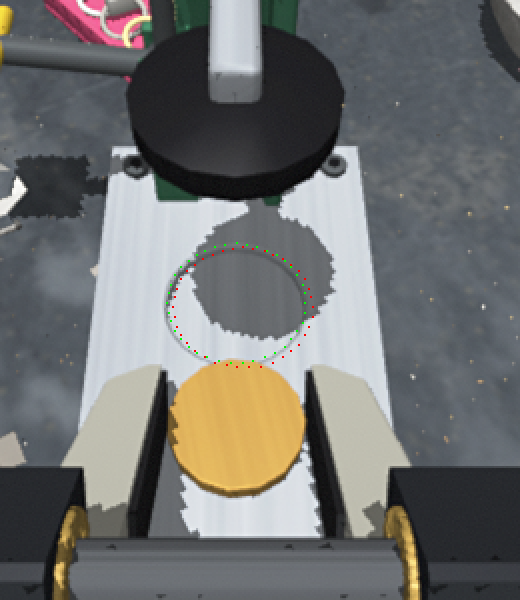

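```bash
python3 - <<'E'
from h import *
p=eyes.snapshot("wrist")
for u,z in (((319,239.7),.022),((319,303.5),.022),((284.5,270),.022),((353,270),.022),((319,242.5),.014)): print((F.inv().apply(ray(p,u,z)-o)*1000).round(1))
E
```

```text
[-22.5   1.3  22. ]
[-56.8   1.3  22. ]
[-39.7  19.   22. ]
[-39.7 -16.1  22. ]
[-20.4   1.2  14. ]
```

Request:
servo_tool([
  [0,7,6,0,0,0,-1],
  [0,14,12,0,0,0,-1],
  [-0.5,21,17.7,0,0,0,-1],
  [-0.5,28,23.6,0,0,0,-1],
  [-0.5,31.5,26.5,0,0,0,-1],
])

```text
clock: 17.03
tool_pos: [0.5041, 0.1196, 0.0302]
tool_rot: [-0.686, 0.177, -0.485]
wrist_force: [-0.6, -0.2, -0.3]
opening: 0.38
```

Request:
servo_tool([
  [0,0,0,0,0,0,-1],
  [0,0,0,0,0,0,-1],
])

```text
clock: 17.2
tool_pos: [0.5038, 0.119, 0.0298]
tool_rot: [-0.687, 0.177, -0.485]
wrist_force: [0.3, 0.0, -0.5]
opening: 0.383
```

```bash
python3 st.py 0 2 30 .87; python3 - <<'E'
from h import *
p=eyes.snapshot("wrist"); save(p,"w14.png")
im=p["image"].astype(int); m=(abs(im-[215,160,65]).sum(2)<90)|((im[...,0]-im[...,2]>50)&(im[...,1]>60)&(im[...,1]<im[...,0]))
m[:200]=0;m[320:]=0;m[:,275:365].sum(); m[:,:275]=0;m[:,365:]=0
ys,xs=np.nonzero(m); print(xs.min(),xs.max(),ys.min(),ys.max(),m.sum())
E
```

```text
17.2 fix [-1.7  2.  29.8] q [ 0.9   1.4  -1.32  2.31  2.16  0.49 -2.27] F [ 0.3  0.  -0.5] op 0.383
lean 49.8 y_fix [ 0.764 -0.002 -0.646] err to lean.87 [ 0.001 -0.001  0.002]
(array([-0. ,  1.2,  1.3]), array([ 0.001, -0.001,  0.002]))
284 351 251 308 3174
```

Request:
servo_tool([
  [0,1.6,1.3,0,0,0,-1],
  [0,1.6,1.3,0,0,0,-1],
  [0,1.6,1.3,0,0,0,-0.15],
  [0,1.6,1.3,0,0,0,-0.1],
  [0,1.6,1.3,0,0,0,-0.1],
])

```text
clock: 17.67
tool_pos: [0.5048, 0.1206, 0.0299]
tool_rot: [-0.686, 0.177, -0.486]
wrist_force: [0.2, 0.9, 0.1]
opening: 0.447
```

```bash
python3 st.py 0 2 30 .87; python3 - <<'E'
from h import *
p=eyes.snapshot("wrist"); save(p,"w15.png")
im=p["image"].copy()
for rr,z,c in ((18,18,(0,0,255)),(18,22,(255,0,0))):
    for a in np.linspace(0,6.28,40):
        u=proj(p,o+F.apply(np.array([1.5+rr*np.cos(a),2+rr*np.sin(a),z])/1e3)); cv2.circle(im,tuple(int(round(v)) for v in u),0,c,-1)
cv2.imwrite("pics/c15.png",cv2.resize(im[180:330,240:400],None,fx=4,fy=4,interpolation=0)[...,::-1])
E
```

```text
17.67 fix [ 0.1  1.9 29.9] q [ 0.9   1.41 -1.32  2.31  2.16  0.49 -2.28] F [0.2 0.9 0.1] op 0.447
lean 49.8 y_fix [ 0.764 -0.002 -0.646] err to lean.87 [ 0.001 -0.001  0.002]
(array([-0.1, -0.2, -0. ]), array([ 0.001, -0.001,  0.002]))
```

View pics/c15.png

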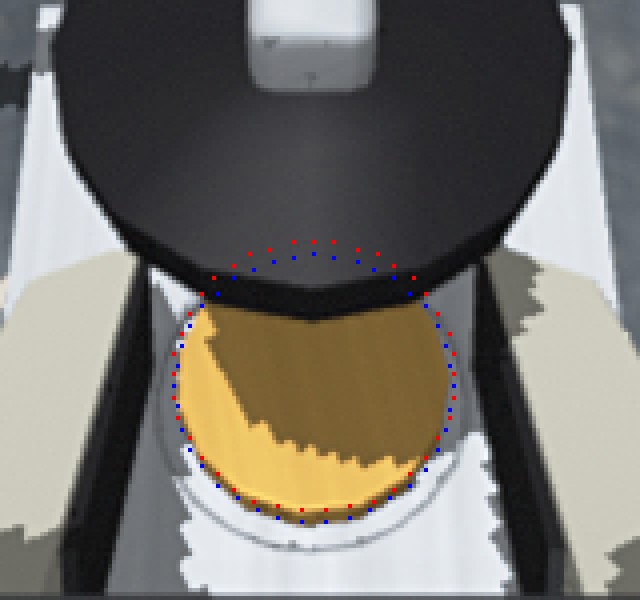

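```bash
python3 - <<'E'
from h import *
p=eyes.snapshot("wrist"); im=p["image"].astype(int)
for v in range(300,318): print(v,im[v,312].tolist(),im[v,300].tolist())
br=(im[...,0]-im[...,2]>35)
for name,m in (("any",br),):
    L=[];Rr=[]
    for v in range(262,300):
        xs=np.nonzero(m[v,270:370])[0]+270
        if len(xs): L.append((xs.min()-.5,v));Rr.append((xs.max()+.5,v))
    print(L[::4],Rr[::4])
    pts=np.array(L+Rr)
    # top-face bottom edge: bright->dark side
    B=[]
    for u in range(296,330):
        c=im[295:316,u,0]; g=np.diff(c); B.append((u,295+np.argmin(g)+.5+.0))
    print(B[::4])
    for allp,lab in ((np.vstack([pts[(pts[:,1]<282)],B]),"fit"),):
        for z in (.018,.022):
            W=np.array([F.inv().apply(ray(p,u,z)-o)[:2]*1000 for u in allp])
            r=least_squares(lambda c:np.hypot(*(W-c[:2]).T)-c[2],[0,0,18],loss="soft_l1"); r2=least_squares(lambda c:np.hypot(*(W-c[:2]).T)-18,[0,0],loss="soft_l1"); print(z,r.x.round(2),r.cost.round(2),r2.x.round(2),r2.cost.round(2))
# pocket rim radius check at z=14 in the column direction
E
```

```text
300 [239, 199, 105] [239, 199, 104]
301 [239, 199, 104] [246, 208, 109]
302 [238, 199, 103] [251, 209, 108]
303 [239, 199, 103] [193, 149, 75]
304 [239, 200, 104] [130, 98, 45]
305 [244, 207, 107] [123, 96, 56]
306 [255, 224, 116] [163, 154, 143]
307 [197, 153, 78] [217, 223, 230]
308 [118, 94, 47] [230, 234, 240]
309 [109, 84, 37] [227, 231, 236]
310 [120, 102, 77] [227, 231, 235]
311 [216, 221, 230] [227, 232, 236]
312 [236, 241, 247] [211, 219, 224]
313 [234, 238, 242] [172, 177, 185]
314 [234, 238, 242] [208, 214, 221]
315 [185, 191, 198] [232, 236, 241]
316 [144, 149, 155] [233, 237, 241]
317 [162, 167, 175] [233, 237, 241]
[(np.float64(286.5), 262), (np.float64(284.5), 266), (np.float64(284.5), 270), (np.float64(284.5), 274), (np.float64(283.5), 278), (np.float64(284.5), 282), (np.float64(285.5), 286), (np.float64(287.5), 290), (np.float64(289.5), 294), (np.float64(291.5), 298)] [(np.float64(348.5), 262), (np.float64(349.5), 266), (np.float64(350.5), 270), (np.float64(351.5), 274), (np.float64(351.5), 278), (np.float64(350.5), 282), (np.float64(350.5), 286), (np.float64(349.5), 290), (np.float64(346.5), 294), (np.float64(343.5), 298)]
[(296, np.float64(299.5)), (300, np.float64(303.5)), (304, np.float64(304.5)), (308, np.float64(305.5)), (312, np.float64(307.5)), (316, np.float64(307.5)), (320, np.float64(307.5)), (324, np.float64(306.5)), (328, np.float64(306.5))]
0.018 [ 2.17  2.24 17.55] 1.28 [2.6  2.23] 5.39
0.022 [ 0.67  2.24 17.15] 1.23 [1.53 2.22] 14.29
```

```bash
python3 - <<'E'
from h import *
for n in ("w12","w13","w14","w15"):
    im=cv2.imread(f"pics/{n}.png")[...,::-1].astype(int); br=(im[...,0]-im[...,2]>35)
    w=[]
    for v in (270,276,280,286,292):
        xs=np.nonzero(br[v,270:370])[0]+270; w.append((int(xs.min()),int(xs.max())))
    c=im[:,310:322,:].mean(1); print(n,w,[ (v,c[v,0].round().astype(int).item()) for v in range(299,318)])
E
```

```text
w12 [(284, 352), (284, 351), (285, 351), (287, 349), (290, 345)] [(299, 217), (300, 217), (301, 217), (302, 220), (303, 231), (304, 197), (305, 128), (306, 97), (307, 100), (308, 141), (309, 196), (310, 209), (311, 207), (312, 206), (313, 205), (314, 205), (315, 205), (316, 205), (317, 205)]
w13 [(284, 352), (284, 352), (285, 351), (287, 349), (290, 345)] [(299, 226), (300, 226), (301, 226), (302, 228), (303, 239), (304, 211), (305, 139), (306, 105), (307, 108), (308, 146), (309, 205), (310, 219), (311, 217), (312, 216), (313, 216), (314, 216), (315, 216), (316, 216), (317, 216)]
w14 [(284, 352), (284, 351), (285, 350), (287, 349), (289, 345)] [(299, 236), (300, 236), (301, 236), (302, 238), (303, 248), (304, 229), (305, 158), (306, 120), (307, 118), (308, 133), (309, 157), (310, 194), (311, 205), (312, 184), (313, 162), (314, 208), (315, 227), (316, 226), (317, 225)]
w15 [(285, 350), (284, 351), (284, 350), (286, 350), (289, 347)] [(299, 236), (300, 236), (301, 237), (302, 237), (303, 237), (304, 237), (305, 241), (306, 248), (307, 204), (308, 132), (309, 114), (310, 126), (311, 184), (312, 229), (313, 233), (314, 233), (315, 222), (316, 185), (317, 169)]
```

```bash
python3 - <<'E'
from h import *
p=eyes.snapshot("wrist")
def edges(im):
    g=cv2.GaussianBlur(im.astype(np.float32),(0,0),.6); d=g[...,0]-g[...,2]; L=[]
    for v in range(264,292):
        r=d[v]; 
        a=next((u for u in range(276,300) if r[u]>40),None); b=next((u for u in range(362,335,-1) if r[u]>40),None)
        if a and b: L+= [(a-(r[a]-40)/(r[a]-r[a-1]),v),(b+(r[b]-40)/(r[b]-r[b+1]),v)]
    for u in range(304,332):
        c=g[296:314,u,0]; k=np.argmin(np.diff(c)); L.append((u,296+k+.5))
    return np.array(L)
for n,zs in (("w12",(.0215,)),("w13",(.0213,)),("w14",(.0221,)),("w15",(.018,.022))):
    e=edges(cv2.imread(f"pics/{n}.png")[...,::-1])
    for z in zs:
        W=np.array([F.inv().apply(ray(p,u,z)-o)[:2]*1000 for u in e]); r=least_squares(lambda c:np.hypot(*(W-c[:2]).T)-c[2],[0,0,18],loss="soft_l1"); print(n,z,r.x.round(2),round(r.cost,2))
E
```

```text
w12 0.0215 [ 2.73  2.11 17.68] 1.31
w13 0.0213 [ 2.84  2.12 17.77] 1.18
w14 0.0221 [ 2.38  2.26 17.55] 1.54
w15 0.018 [ 2.21  2.32 17.59] 1.29
w15 0.022 [ 0.71  2.31 17.19] 1.24
```

Request:
servo_tool([
  [0,-3,0,0,0,0,0],
  [0,-25,0,0,0,0,0],
  [0,-60,0,0,0,0,0],
  [0,-100,0,0,0,0,0],
  [0,-140,0,0,0,0,0],
])

```text
clock: 18.23
tool_pos: [0.4554, 0.0413, 0.1064]
tool_rot: [-0.692, 0.178, -0.48]
wrist_force: [-0.8, -0.4, -0.7]
opening: 0.502
```

```bash
python3 st.py -100 80 200 .3; python3 - <<'E'
from h import *
p=eyes.snapshot("wrist"); save(p,"w16.png")
for r in spotter.cut_out(p,"blank")[:1]:
    ys,xs=np.nonzero(r["pixels"]); print(r["p"],r["extent"],(F.inv().apply(ray(p,(xs.mean(),ys.mean()),.018)-o)*1000).round(1))
E
```

```text
18.23 fix [-93.2   6.8 106.4] q [ 1.09  1.04 -1.18  2.35  1.75  0.08 -1.93] F [-0.8 -0.4 -0.7] op 0.502
lean 49.5 y_fix [ 0.76   0.002 -0.649] err to lean.87 [ 0.006  0.001 -0.002]
(array([-73.3, -65.8,  66.9]), array([-0.564,  0.002, -0.002]))
0.86 [305.4, 183.9, 347.3, 221.6] [-2.4  2.8 18. ]
```

Request:
servo_tool([
  [-73,-66,67,-0.12,0,0,-0.5],
  [-73,-66,67,-0.25,0,0,-1],
  [-73,-66,67,-0.37,0,0,-1],
  [-73,-66,67,-0.5,0,0,-1],
  [-73,-66,67,-0.6,0,0,-1],
])

```text
clock: 18.75
tool_pos: [0.4136, 0.0568, 0.1703]
tool_rot: [-0.964, 0.241, -0.475]
wrist_force: [1.3, 0.3, 0.3]
opening: 0.192
```

```bash
cat > st2.py <<'E'
from h import *; import sys
# pad orientation: tool x = fixture +x, pointing down, z = fixture +y
s=monitor.get_state(); rot=R.from_matrix(np.c_[F.apply([1,0,0]),[0,0,-1],F.apply([0,1,0])])
print(round(s["clock"],2),"fix",(F.inv().apply(s["tool_pos"]-o)*1000).round(1),"q",np.round(s["q"],2),"F",np.round(s["wrist_force"],1),"op",round(s["opening"],3))
print(toolshift(o+F.apply(np.array(sys.argv[1:4],float)/1000),rot))
E
python3 st2.py -100 80 200
```

```text
18.75 fix [-99.8  50.9 170.3] q [ 1.05  0.71 -1.33  2.36  0.84  0.28 -1.36] F [1.3 0.3 0.3] op 0.192
(array([-28.7, -25.3,  16.3]), array([-0.449, -1.525,  0.471]))
```

```bash
python3 st2.py 20 66 310
```

```text
18.75 fix [-99.8  50.9 170.3] q [ 1.05  0.71 -1.33  2.36  0.84  0.28 -1.36] F [1.3 0.3 0.3] op 0.192
(array([-14.3, -50.1, 177.2]), array([-0.449, -1.525,  0.471]))
```

Request:
servo_tool([
  [-14,-80,90,0,0,0,-1],
  [-14,-80,130,-0.1,-0.2,0.1,-1],
  [-14,-50,177,-0.15,-0.5,0.15,-1],
  [-14,-50,177,-0.18,-0.6,0.18,-1],
  [-14,-50,177,-0.18,-0.6,0.18,-1],
])

```text
clock: 19.17
tool_pos: [0.4458, 0.1367, 0.2762]
tool_rot: [-1.134, -0.004, -0.179]
wrist_force: [2.2, 0.3, 0.6]
opening: 0.005
```

```bash
python3 st2.py 20 66 310
```

```text
19.17 fix [-14.3  61.3 276.2] q [ 0.84  0.47 -1.31  2.04  0.19  0.67 -0.62] F [2.2 0.3 0.6] op 0.005
(array([ 11. , -15.4,  44.5]), array([-0.328, -1.165,  0.346]))
```

Request:
servo_tool([
  [11,-15,44,-0.328,-1.165,0.346,-1],
  [11,-15,44,-0.328,-1.165,0.346,-1],
  [11,-15,44,-0.328,-1.165,0.346,-1],
  [11,-15,44,-0.328,-1.165,0.346,-1],
  [11,-15,44,-0.328,-1.165,0.346,-1],
])

```text
clock: 19.58
tool_pos: [0.4585, 0.1687, 0.3085]
tool_rot: [-1.31, -0.412, 0.312]
wrist_force: [0.6, 0.1, -0.3]
opening: 0.008
```

```bash
python3 st2.py 48 76 280
```

```text
19.58 fix [ 19.8  65.7 308.5] q [ 0.6   0.53 -1.31  1.8   0.37  1.06 -0.32] F [ 0.6  0.1 -0.3] op 0.008
(array([14. , 34.7, 17.7]), array([-0.164, -0.585,  0.174]))
```

Request:
servo_tool([
  [14,35,18,-0.164,-0.585,0.174,-1],
  [14,35,18,-0.164,-0.585,0.174,-1],
  [14,35,18,-0.164,-0.585,0.174,-1],
  [14,35,18,-0.164,-0.585,0.174,-1],
  [14,35,18,-0.164,-0.585,0.174,-1],
])

```text
clock: 20.0
tool_pos: [0.4633, 0.1992, 0.2784]
tool_rot: [-1.407, -0.824, 0.825]
wrist_force: [-0.5, 0.1, -0.6]
opening: 0.005
```

```bash
python3 st2.py 48 78 105; python3 - <<'E'
from h import *
p=eyes.snapshot("wrist"); save(p,"w17.png")
r=col(p,"yellow",proj(p,o+F.apply([.0485,.076,.072])),60); e=r[1]; c=(e[0]+e[2]/2,e[1]+e[3]/2)
for u in (r[0],c): print(u,e,(F.inv().apply(ray(p,u,.072)-o)*1000).round(1))
E
```

```text
20.0 fix [ 48.8  76.2 278.4] q [ 0.32  0.61 -1.27  1.74  0.61  1.26 -0.04] F [-0.5  0.1 -0.6] op 0.005
(array([ -0.9, 173.4,   1.4]), array([-0.002, -0.007,  0.   ]))
[318.22605364 177.70881226] [305 167  26  18 261] [51.2 73.6 72. ]
(np.float64(318.0), np.float64(176.0)) [305 167  26  18 261] [50.9 75.4 72. ]
```

Request:
servo_tool([
  [0,41,0,0,0,0,-1],
  [0,82,0,0,0,0,-1],
  [0,123,0,0,0,0,-1],
  [0,160,0,0,0,0,-1],
  [0,173,0,0,0,0,-1],
])

```text
clock: 20.47
tool_pos: [0.4594, 0.1993, 0.1001]
tool_rot: [-1.405, -0.822, 0.837]
wrist_force: [-1.0, -0.4, 0.1]
opening: 0.006
```

```bash
python3 st2.py 49.5 75 71
```

```text
20.47 fix [ 47.1  79.6 100.1] q [ 0.18  0.81 -1.05  1.97  0.89  0.94 -0.27] F [-1.  -0.4  0.1] op 0.006
(array([ 2.6, 29.1, -4.8]), array([-0.006, -0.001, -0.007]))
```

Request:
servo_tool([
  [2.5,10,-4,0,0,0,-1],
  [2.5,18,-4,0,0,0,-1],
  [2.5,25,-4,0,0,0,-1],
  [2.5,30,-4,0,0,0,-1],
  [2.5,30,-4,0,0,0,-1],
])

```text
clock: 20.88
tool_pos: [0.4634, 0.1998, 0.07]
tool_rot: [-1.404, -0.821, 0.837]
wrist_force: [-2.7, -1.1, 3.7]
opening: 0.008
```

Request:
servo_tool([
  [0,1,0,0,0,0,-1],
  [0,1,0,0,0,0,-1],
  [0,1,0,0,0,0,-1],
  [0,1,0,0,0,0,-1],
  [0,1,0,0,0,0,-1],
])

```text
clock: 21.3
tool_pos: [0.4634, 0.1998, 0.0693]
tool_rot: [-1.404, -0.821, 0.836]
wrist_force: [-2.8, -0.6, 4.1]
opening: 0.008
```

Request:
servo_tool([
  [0,0,0,0,0,0,-1],
  [0,0,0,0,0,0,-1],
  [0,0,0,0,0,0,-1],
  [0,0,0,0,0,0,-1],
  [0,0,0,0,0,0,-1],
])

```text
clock: 21.72
tool_pos: [0.4634, 0.1998, 0.0693]
tool_rot: [-1.404, -0.821, 0.836]
wrist_force: [-2.4, -1.0, 2.7]
opening: 0.006
```

```bash
python3 st2.py 49.5 75 70; python3 - <<'E'
from h import *
p=eyes.snapshot("scene"); save(p,"s18.png"); im=p["image"].astype(int)
m=(im[...,0]>110)&(im[...,1]<70)&(im[...,2]<80); m[:,:225]=0;m[:,300:]=0;m[:140]=0;m[230:]=0
ys,xs=np.nonzero(m); print("red",len(xs),xs.mean(),ys.mean(),ys.min(),ys.max())
for h in (.183,.195,.207,.255): print(h,proj(p,o+F.apply([.0475,.002,h])).round(1))
E
```

```text
21.72 fix [49.4 76.3 69.3] q [ 0.16  0.85 -1.01  1.98  0.95  0.89 -0.31] F [-2.4 -1.   2.7] op 0.006
(array([ 0.1, -0.7, -1.3]), array([-0.007, -0.001, -0.007]))<stdin>:4: RuntimeWarning: Mean of empty slice.
  ret = ret.dtype.type(ret / rcount)
Traceback (most recent call last):
ValueError: zero-size array to reduction operation minimum which has no identity
```

Request:
servo_tool([
  [0,1,0,0,0,0,-1],
  [0,1,0,0,0,0,-1],
  [0,1,0,0,0,0,-1],
  [0,1,0,0,0,0,-1],
  [0,1,0,0,0,0,-1],
])

```text
clock: 22.18
tool_pos: [0.4635, 0.1997, 0.0683]
tool_rot: [-1.405, -0.821, 0.836]
wrist_force: [-2.5, -1.0, 4.0]
opening: 0.007
```

```bash
python3 - <<'E'
from h import *
for n in ("scene","top"):
    p=eyes.snapshot(n)
    for l in ("foot","handle","blank","thumb_pad"):
        for r in spotter.recognise(p,l)[:1]: print(n,l,round(r["p"],2),np.round(r["extent"]))
    for k,x in dict(foot_dn=(0,0,.032),foot_up=(0,0,.1),h_dn=(.046,0,.185),h_up=(.046,0,.255)).items(): print(k,proj(p,o+F.apply(np.array(x)+[.0015,.002,0])).round())
    im=p["image"].astype(int); dark=(im.max(2)<60)
    u=proj(p,o+F.apply([.0015,.002,.03])).astype(int); print(dark[u[1]-30:u[1]+12:2,u[0]-6:u[0]+20].sum(1))
E
```

```text
scene foot 0.66 [264. 244. 284. 254.]
scene handle 0.62 [250. 255. 263. 267.]
foot_dn [277. 244.]
foot_up [276. 222.]
h_dn [255. 193.]
h_up [253. 167.]
[ 0  0  0  0  0  0  0  0  0  0  0  0  0  0  0  3  3 13 12  0  0]
top foot 0.37 [239. 185. 251. 192.]
foot_dn [265. 203.]
foot_up [263. 201.]
h_dn [246. 190.]
h_up [243. 187.]
[0 0 0 0 0 0 0 0 8 8 8 0 0 0 0 0 0 0 0 0 0]
```

Request:
servo_tool([
  [0,-5,0,0,0,0,-1],
  [0,-15,0,0,0,0,-1],
  [0,-40,0,0,0,0,-1],
  [0,-80,0,0,0,0,-1],
  [0,-120,0,0,0,0,-1],
])

```text
clock: 23.1
tool_pos: [0.4651, 0.1999, 0.1898]
tool_rot: [-1.404, -0.822, 0.836]
wrist_force: [1.5, 0.3, -0.2]
opening: 0.004
```

Request:
servo_tool([
  [0,-40,0,0,0,0,-1],
  [0,-80,10,0,0,0,-1],
  [0,-110,40,0,0,0,-1],
  [0,-110,75,0,0,0,-1],
  [0,-110,75,0,0,0,-1],
])

```text
clock: 23.52
tool_pos: [0.3955, 0.2418, 0.3045]
tool_rot: [-1.399, -0.836, 0.838]
wrist_force: [-0.7, 0.4, -0.6]
opening: 0.004
```

```bash
python3 st2.py 49.5 75 71; python3 - <<'E'
from h import *
p=eyes.snapshot("scene"); save(p,"s19.png"); im=p["image"].astype(int)
m=(im[...,0]>110)&(im[...,1]<70)&(im[...,2]<80); m[:,:225]=0;m[:,300:]=0;m[:140]=0;m[230:]=0
ys,xs=np.nonzero(m); print("red",len(xs), (xs.mean(),ys.mean(),ys.min(),ys.max()) if len(xs) else 0)
for h in (.183,.185,.195,.207): print(h,proj(p,o+F.apply([.0475,.002,h])).round(1))
for l in ("foot","handle","thumb_pad","gem_pot","black_loupe","grey_case","grey_roll"):
    for r in spotter.recognise(p,l)[:1]: print(l,round(r["p"],2),np.round(r["extent"]))
E
```

```text
23.52 fix [ 53.3 156.2 304.5] q [ 0.26  0.5  -1.29  1.79  0.51  1.24 -0.1 ] F [-0.7  0.4 -0.6] op 0.004
(array([ -4.8, 233.1, -82.1]), array([-0.004,  0.01 ,  0.001]))
red 9 (np.float64(252.55555555555554), np.float64(194.11111111111111), np.int64(194), np.int64(195))
0.183 [254.8 193.6]
0.185 [254.8 192.9]
0.195 [254.5 189.3]
0.207 [254.1 184.9]
foot 0.94 [241. 194. 284. 253.]
handle 0.69 [241. 189. 287. 254.]
thumb_pad 0.52 [249. 222. 264. 259.]
black_loupe 0.67 [225. 304. 236. 319.]
grey_case 0.58 [242. 194. 322. 260.]
grey_roll 0.75 [355. 182. 376. 203.]
```

Request:
servo_tool([
  [0,0,0,0,0,0,-1],
  [0,0,0,0,0,0,-1],
  [0,0,0,0,0,0,-1],
])

```text
clock: 24.17
tool_pos: [0.4015, 0.2355, 0.2994]
tool_rot: [-1.404, -0.818, 0.835]
wrist_force: [-0.1, -0.9, -0.9]
opening: 0.006
```

```bash
python3 -c "
from h import *
print(bot.finish_job())"
```

```text
the job is handed in; nothing more can be done
None
```

I finished the whole task and handed it in at about 24 s of robot time; the station gave no verdict. I lifted the T-handle to the top notch and let go. I then laid the blank on the bare end, slid it into the pocket with the tool leaned about 50°, and held the thumb pad down while the foot sank. Finally I released the pad and moved clear.

**Checks that agreed:**
- **Top notch:** after I let go, the red handle's image position fitted the top notch. The next notch down would have sat about 4 pixels lower.
- **Blank in the pocket:** after release, the blank's outline fitted a disc 4 mm lower, within about 1 mm of the pocket's centre as seen in the image. After backing out, a rougher reading put it about 4 mm off along the plate. The foot partly hid the blank, so I trusted the fit.
- **Foot down:** the handle's final image height matches the rail fully down, to within a few mm. That can't separate resting on the blank (2 mm) from fully down (0 mm).

**Not confirmed or in disagreement:**
- **Pawl and contact force:** I didn't measure the pawl's spring-back or the foot's force on the blank.
- **Lift force:** it briefly reached 36 N, probably at the top stop. The handle had looked 10 to 20 mm higher than fully down at the start, so the lift was shorter than planned.
- **Bystanders:** the last picture showed the loupe and the roll within 3 pixels of where they started. It didn't find the gem pot, and it marked the fixture instead of the grey case, so I didn't recheck those two; the arm never went near them.

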